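# Lay out an amplifier rebuild kit around the sprung lift and the transformer jig

## Robot

A 6-joint arm with a two-finger parallel gripper is mounted at the origin on the work surface. World frame = base frame: x ahead of the robot, y to its left, z up, the work surface at z = 0. Lengths are in mm, angles in rad, forces in N, time in s.
With the tool pointing down it reaches from about 300 to 775 mm from the base axis. Payload 14.6 kg.
Tool frame: the origin (TCP) lies at the very end of the fingers, on their centre line; the grasp point (between the pads) lies 19 mm behind it; z points along the fingers, y is the direction in which the jaws open and shut (so a half turn about z gives the same grasp; the last joint's range is limited). The gripper opens to 94 mm and grips with 3 to 60 N. Pads are 16 mm wide; open, the fingers measure 119 mm over their backs; the gripper's body (75 mm by 177 mm) begins 78 mm behind the grasp point.
Start: joints at [1.213, 0.3, 1.521, -0, 1.321, -0.067], TCP at [157.693, 526.899, 205.446] pointing down, gripper open.
Joint ranges: [-3.03, 3.03], [-0.79, 2.21], [0.23, 2.52], [-1.04, 4.18], [0, 3.07], [-2.55, 2.55]. Speed limits (rad/s): [2.22, 2.22, 2.57, 3.14, 3.14, 3.14].

## Interface

Orientations are given as [roll, pitch, yaw] about the fixed x, y, z axes, in that order (R = Rz(yaw) Ry(pitch) Rx(roll)).
In Python, from cell import manip gives the robot as it stands.
- The arm moves only by the shell command python3 -m pendant 'ROWS' [FORCE]. ROWS is JSON, a list of rows, each an object with "claw": the finger opening in m, from 0 to 0.094; "delta_pos": the shift along the tool's x, y, z in m, a list of three; "rotation": the turn, a rotation vector about the tool's x, y, z in rad, a list of three. A call has 1 to 10 rows; each row is the pose to reach, as a shift and turn from the pose measured when the call began, along the tool's axes at that moment; what a row does not reach only later rows make up. A row lasts 1/8 s, in which the tool goes at most 62.5 mm and 10.7 degrees, less where a joint would pass 70% of its speed; a pose out of reach is approached as far as the arm can. A call with a gripper value outside its range is refused whole. The fingers move at their own pace and stop on an object; FORCE is the grip in N (left out, the last holds). Time passes only in rows, so rows that repeat a pose let the fingers close. It gives the time, the measured TCP pose, the force and the opening at its end, in the units of the state.
- manip.read_state(): the state, without advancing time (a new reading comes with each control period).
- manip.camera(name): name is "scene" or "side" or "wrist"; returns the picture (384x512x3 uint8, red, green, blue); there is no depth.
- manip.camera_model(name): a dict with "fx", "fy", "cx", "cy" (pixels), "cam_to_world" (4x4, takes a point from camera to world coordinates); the wrist camera has in their place "T_tool_cam" (4x4, takes a point from camera to tool coordinates, whose origin is the TCP and whose axes are the flange's). Camera axes: x right, y up, looking along -z (the intrinsics and any distortion apply to the point x, -y, -z); pixel columns grow to the right and rows downward; lengths in mm; the calibration is good to about 2 mm. A picture is of the moment at which its call begins: read the wrist's pose just before it. camera_model takes no time and is no camera call.
- manip.sign_off(): hands the job in, once; it reports no verdict.
The state is a dict: "clock": time; "joints": joint angles; "qd": joint speeds; "effort": joint torques, N m; "eef_pos": TCP position; "eef_rot": TCP orientation; "wrist_force": force on the tool from outside, world axes, zero at the start; "moment": the same for the moment, N m; "finger_gap": finger opening in mm.
Only numpy, scipy, OpenCV 4.12 (cv2) and the standard library are available. Lean on these libraries where they do the work, as an engineer would, in place of code of your own. Each camera call takes 0.05 s, during which the arm holds its last target.

## Task

Lay out the parts for the amplifier rebuild: set the silver power-supply box centred on the yellow sprung platform with its long sides along the platform's, and then the amplifier module (green board up) squarely centred on top of that box. Put the copper transformer flat on the jig's base plate, midway between the red and the black tower, and the fan flat on the bench straight in front of the red tower, on the robot's side of the jig, about a finger's width (20 mm) clear of the base plate. Set the box, the module and the transformer down gently rather than dropping them, and leave the solder spool, the jar and the screwdriver where they are.

Things in the scene. Friction and masses are not known exactly. Their poses are not given: they have to be found in the camera images.
- psu: Power-supply module: closed silver metal box with an orange band round it and black vent slots on its flat top, 90 (x) x 60 (y) x 36 mm high, about 0.45 kg, loose. Origin at the centre of its underside, z up, x along its 90 mm side. Grip it across the 60 mm sides. Either way round is right.
- amp: Amplifier module, loose: finned black heat sink 84 (x) x 56 (y) x 24 mm with a green circuit board on it (top at 26 mm) and small blue, white and black components up to 40 mm high; about 0.35 kg. Origin at the centre of its flat underside, z up, x along its 84 mm side. Grip the heat sink across its 56 mm width. Either way round is right.
- toroid: Ring-core transformer: copper-coloured disc, 64 mm diameter, 34 mm high, edges rounded by 7 mm, black centre on top, about 0.6 kg, loose. Origin at the centre of its underside, z up.
- fan: Cooling fan: square grey frame 50 x 50 x 24 mm high with black disc and white blades on top, about 0.12 kg, lying flat, loose. Origin at the centre of its underside, z up, x and y along its sides.
- lift_platform: Yellow rimless platform (dark centre) of a sprung lift, 110 (x) x 80 (y) x 6 mm, over a dark base 124 x 94 mm, 10 mm high. Origin at the centre of its top face, 55 mm above the bench when empty; x along the 110 mm side. Does not tilt; under load sinks straight down: none up to about 0.7 N, then 2.8 mm per N (about 12 mm under the box, 21 mm under box and module), at most 35 mm.
- jig: Transformer jig, fixed: white base plate 70 (x) x 140 (y) x 6 mm, red tower at +y end, black tower at -y end, each 60 (x) x 20 (y) mm, centred 60 mm from the jig's centre, top 46 mm above the bench, brass posts to 56 mm; 100 mm clear between towers. Origin at the centre of the plate's underside, on the bench; x points roughly away from the robot (robot's side is -x); z up.
- spool: Bystander: blue spool of solder standing on end, 48 mm diameter, 40 mm high. Origin at the centre of its underside. Leave it alone.
- jar: Bystander: amber jar with a white lid, 48 mm diameter, 55 mm high. Origin at the centre of its underside. Leave it alone.
- screwdriver: Bystander: screwdriver with a green handle lying on the bench beyond the work, 170 mm long, along its x axis, about 26 mm high. Leave it alone.
Not all that is in view belongs to the job. Several things look just like the jig: the one meant starts farthest to the robot's left. Of the things that look like the amp, take the one that is farthest to the robot's right at the start.

How it is judged:
By the outcome, as a careful person would: the job done as asked, in the order asked, and still so for the second after the job is handed in, with the robot touching nothing.
It also fails if it takes over 115 s, if anything falls off the work surface, if the arm or the gripper's body presses on something with over 40 N, if the wrist force passes 120 N, or if a joint passes its speed limit or range.

## Working session

There is one attempt and no reset: what is moved stays moved. The work goes in short steps, Python scripts to look and compute and a shell command to move; the robot and the scene stay as the last step left them, time stands still between calls to the robot, and variables do not carry over. Pictures are saved under pics/ and viewed, and the job is handed in when it is done.

```bash
ls; mkdir -p pics
python3 - <<'E'
from cell import manip
import cv2,numpy as np
np.set_printoptions(precision=4,suppress=True)
s=manip.read_state();print(s)
for n in ["scene","side","wrist"]:
    m=manip.camera_model(n);print(n,m)
    cv2.imwrite(f"pics/{n}0.png",manip.camera(n)[:,:,::-1])
E
```

```text
pics
{'clock': 0.0, 'joints': array([ 1.2134,  0.3005,  1.5216, -0.    ,  1.3207, -0.0666]), 'qd': array([-0.0006, -0.0023,  0.0018,  0.0008,  0.001 , -0.0004]), 'effort': array([ -0.0026, -53.1812, -35.2734,   0.0707,   0.0246,  -0.0001]), 'eef_pos': array([157.6001, 526.6595, 204.8899]), 'eef_rot': array([-3.1404, -0.0001,  2.8508]), 'wrist_force': array([-0.0636,  0.2795,  0.0836]), 'moment': array([-0.0059, -0.0148,  0.0524]), 'finger_gap': 93.99792300909913}
scene {'fx': 457.26357091204636, 'fy': 457.26357091204636, 'cx': 251.93157307728168, 'cy': 196.2304303306959, 'cam_to_world': array([[   0.113 ,   -0.8302,    0.5458, 1180.8765],
       [   0.9935,    0.1034,   -0.0484,   -7.8454],
       [  -0.0162,    0.5477,    0.8365, 1068.3713],
       [   0.    ,    0.    ,    0.    ,    1.    ]])}
side {'fx': 353.80413164489437, 'fy': 353.80413164489437, 'cx': 256.10566002677984, 'cy': 187.2930088625403, 'cam_to_world': array([[   0.9623,    0.2165,   -0.1643,  361.3444],
       [  -0.2717,    0.7466,   -0.6073, -587.5826],
       [  -0.0088,    0.6291,    0.7773,  877.2455],
       [   0.    ,    0.    ,    0.    ,    1.    ]])}
wrist {'fx': 268.34244931372507, 'fy': 268.34244931372507, 'cx': 252.67449787779623, 'cy': 190.37324126936275, 'T_tool_cam': array([[  -0.0007,    0.9586,    0.2849,   84.4415],
       [   1.    ,    0.0006,    0.0005,   -0.1684],
       [   0.0003,    0.2849,   -0.9586, -179.605 ],
       [   0.    ,    0.    ,    0.    ,    1.    ]])}
```

View pics/scene0.png

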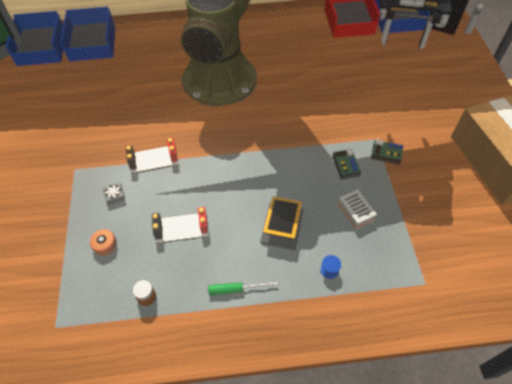

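View pics/side0.png

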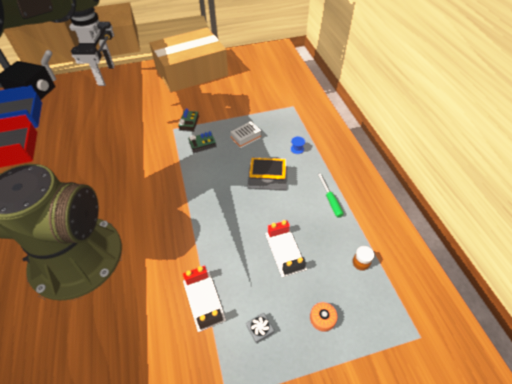

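View pics/wrist0.png

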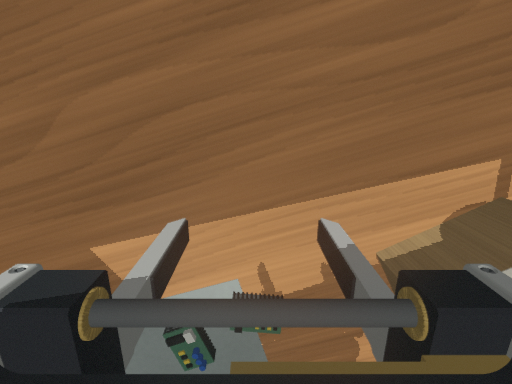

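```bash
cat > h.py <<'E'
import numpy as np,cv2
from cell import manip
from scipy.spatial.transform import Rotation as R
np.set_printoptions(precision=2,suppress=True)
def T(s):
    M=np.eye(4);M[:3,:3]=R.from_euler('xyz',s['eef_rot']).as_matrix();M[:3,3]=s['eef_pos'];return M
def model(n,s=None):
    m=manip.camera_model(n)
    C=m['cam_to_world'] if n!='wrist' else T(s)@m['T_tool_cam']
    return m,C
def px2w(mc,u,v,z):
    m,C=mc
    d=C[:3,:3]@np.array([(u-m['cx'])/m['fx'],-(v-m['cy'])/m['fy'],-1]);o=C[:3,3]
    return o+d*(z-o[2])/d[2]
def w2px(mc,p):
    m,C=mc
    q=C[:3,:3].T@(np.array(p,float)-C[:3,3])
    return np.array([m['cx']+m['fx']*q[0]/-q[2],m['cy']-m['fy']*q[1]/-q[2]])
def crop(src,x0,y0,x1,y1,k,out):
    im=cv2.imread(src)[y0:y1,x0:x1];cv2.imwrite(out,cv2.resize(im,None,fx=k,fy=k,interpolation=cv2.INTER_CUBIC))
E
python3 - <<'E'
from h import *
crop('pics/scene0.png',80,130,230,310,4,'pics/c1.png'[:-4]+'.png') 
crop('pics/scene0.png',250,130,420,290,4,'pics/c2.png')
S=model('scene')
for n,u,v,z in [('jigA',153,159,6),('jigB',181,228,6),('ampA',346,164,26),('ampB',388,152,26),('toroid',103,240,34),('fan',114,192,24),('plat',285,216,55),('psu',358,208,36),('spool',331,262,40),('jar',144,288,55),('drv1',210,289,13),('drv2',277,286,5)]:
    print(n,px2w(S,u,v,z))
E
```

```text
jigA [ 321.31 -220.91    6.  ]
jigB [ 564.82 -145.36    6.  ]
ampA [424.86 330.5   26.  ]
ampB [397.42 460.28  26.  ]
toroid [ 591.88 -341.53   34.  ]
fan [ 438.41 -324.12   24.  ]
plat [590.54 128.38  55.  ]
psu [578.79 325.9   36.  ]
spool [725.11 222.15  40.  ]
jar [ 744.51 -230.21   55.  ]
drv1 [748.34 -78.86  13.  ]
drv2 [757.    85.09   5.  ]
```

View pics/c1.png

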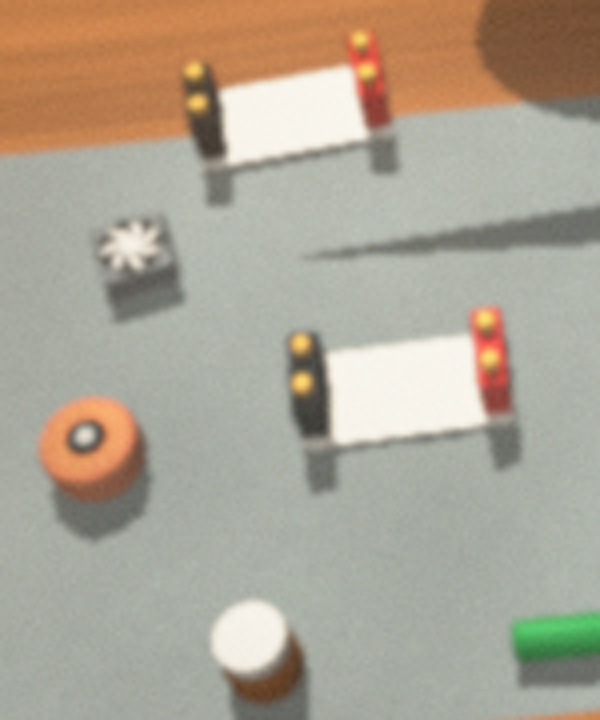

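View pics/c2.png

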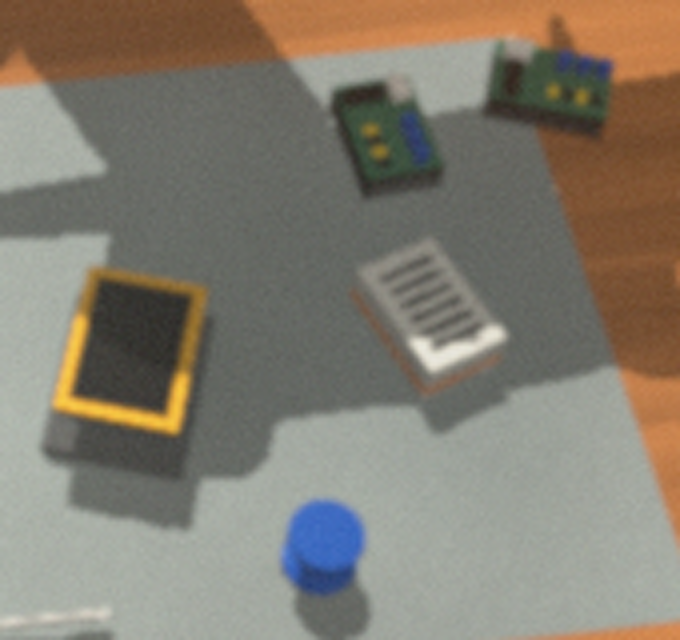

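```bash
cat >> h.py <<'E'
from scipy.optimize import least_squares
def fit(obs,x0):
    """obs: list of (mc,[local pts],[pixels]); fit x,y,yaw"""
    def f(p):
        c,s=np.cos(p[2]),np.sin(p[2]);r=[]
        for mc,L,P in obs:
            for l,q in zip(L,P):
                r.append(w2px(mc,[p[0]+c*l[0]-s*l[1],p[1]+s*l[0]+c*l[1],l[2]])-q)
        return np.concatenate(r)
    o=least_squares(f,x0);return o.x,o.fun
def rect(a,b,z): return [(-a/2,-b/2,z),(a/2,-b/2,z),(a/2,b/2,z),(-a/2,b/2,z)]
def un(P,x0,y0,k): return [((u+.5)/k-.5+x0,(v+.5)/k-.5+y0) for u,v in P]
E
python3 - <<'E'
from h import *
S=model('scene')
def show(n,P,z,off=(250,130)):
    print(n,*[px2w(S,*q,z)[:2] for q in un(P,*off,4)])
show('psu',[(359,270),(433,240),(508,335),(428,376)],36)
show('plat',[(92,268),(207,289),(181,433),(53,411)],55)
show('amp',[(332,97),(408,77),(441,177),(367,193)],26)
show('jig',[(330,355),(470,333),(490,425),(333,445)],6,(80,130))
show('fan',[(92,228),(165,215),(178,262),(107,282)],24,(80,130))
show('tor',[(91,442)],34,(80,130))
E
```

```text
psu [539.09 284.66] [521.45 339.55] [600.97 370.19] [624.82 311.06]
plat [527.62 105.  ] [553.22 177.51] [656.31 143.15] [631.11  65.86]
amp [384.11 300.53] [372.87 359.06] [463.67 361.14] [470.73 306.89]
jig [ 528.72 -195.29] [ 522.98 -100.38] [595.43 -90.65] [ 597.72 -193.73]
fan [ 416.19 -356.7 ] [ 411.37 -306.43] [ 452.35 -295.79] [ 462.89 -343.53]
tor [ 592.05 -343.1 ]
```

```bash
cat >> h.py <<'E'
def go(x,y,z,ya=None):
    """delta to reach TCP x,y,z with tool y axis at angle ya (mod pi), pointing down"""
    s=manip.read_state();M=T(s)
    d=M[:3,:3].T@(np.array([x,y,z])-s['eef_pos'])/1000
    cur=np.arctan2(M[1,1],M[0,1])
    if ya is None: ya=cur
    best=None
    for k in (-2,-1,0,1,2):
        a=ya+k*np.pi
        j6=s['joints'][5]-(a-cur)+(np.arctan2(y,x)-s['joints'][0])
        if abs(j6)<2.4 and (best is None or abs(a-cur)<abs(best-cur)): best=a
    W=np.array([[-(-np.sin(0)),0,0]]) if 0 else None
    yv=np.array([np.cos(best),np.sin(best),0]);zv=np.array([0,0,-1.]);xv=np.cross(yv,zv)
    Rt=np.c_[xv,yv,zv]
    rv=R.from_matrix(M[:3,:3].T@Rt).as_rotvec()
    print('t %.2f'%s['clock'],'pos',s['eef_pos'],'ya %.3f'%cur,'delta',np.round(d,4),'rot',np.round(rv,4),'gap %.1f'%s['finger_gap'],'F',s['wrist_force'])
def wshot(name):
    s=manip.read_state();im=manip.camera('wrist')
    cv2.imwrite(f'pics/{name}.png',im[:,:,::-1]);np.savez(f'pics/{name}.npz',p=s['eef_pos'],r=s['eef_rot']);return s
def wm(name):
    a=np.load(f'pics/{name}.npz');return model('wrist',{'eef_pos':a['p'],'eef_rot':a['r']})
E
python3 -c "
from h import *
go(571,326,250,1.9)"
```

```text
t 0.15 pos [157.62 526.72 205.03] ya 1.280 delta [-0.45 -0.07 -0.04] rot [-0.   -0.   -0.62] gap 93.7 F [ 1.15 -0.01  0.63]
```

```bash
sed -i "s/np.round(d,4)/[round(float(v),4) for v in d]/;s/np.round(rv,4)/[round(float(v),4) for v in rv]/" h.py
python3 -m pendant '[{"claw":0.094,"delta_pos":[-0.454,-0.074,-0.045],"rotation":[0,0,-0.62]},{"claw":0.094,"delta_pos":[-0.454,-0.074,-0.045],"rotation":[0,0,-0.62]},{"claw":0.094,"delta_pos":[-0.454,-0.074,-0.045],"rotation":[0,0,-0.62]},{"claw":0.094,"delta_pos":[-0.454,-0.074,-0.045],"rotation":[0,0,-0.62]},{"claw":0.094,"delta_pos":[-0.454,-0.074,-0.045],"rotation":[0,0,-0.62]},{"claw":0.094,"delta_pos":[-0.454,-0.074,-0.045],"rotation":[0,0,-0.62]},{"claw":0.094,"delta_pos":[-0.454,-0.074,-0.045],"rotation":[0,0,-0.62]},{"claw":0.094,"delta_pos":[-0.454,-0.074,-0.045],"rotation":[0,0,-0.62]},{"claw":0.094,"delta_pos":[-0.454,-0.074,-0.045],"rotation":[0,0,-0.62]},{"claw":0.094,"delta_pos":[-0.454,-0.074,-0.045],"rotation":[0,0,-0.62]}]'
python3 -c "
from h import *
print(wshot('w1'))"
```

```text
clock: 1.4
eef_pos: [570.9, 325.9, 249.6]
eef_rot: [-3.141, -0.001, -2.812]
wrist_force: [-0.5, 0.3, -0.9]
finger_gap: 93.9
{'clock': 1.4, 'joints': array([ 0.46,  0.52,  1.11, -0.  ,  1.51, -1.44]), 'qd': array([ 0.02, -0.01,  0.01,  0.  ,  0.  ,  0.  ]), 'effort': array([ -1.69, -66.41, -37.39,  -0.06,   0.08,  -0.03]), 'eef_pos': array([570.87, 325.95, 249.61]), 'eef_rot': array([-3.14, -0.  , -2.81]), 'wrist_force': array([-0.49,  0.31, -0.92]), 'moment': array([ 0.01, -0.01,  0.01]), 'finger_gap': 93.88395204859728}
```

View pics/w1.png

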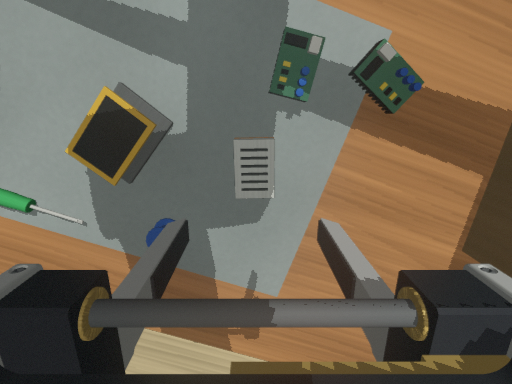

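Run:
```python
from h import *
crop('pics/w1.png',220,120,300,220,6,'pics/w1a.png')
crop('pics/w1.png',55,75,185,195,5,'pics/w1b.png')
crop('pics/w1.png',260,15,340,110,6,'pics/w1c.png')
```

```text
(no output)
```

View pics/w1a.png

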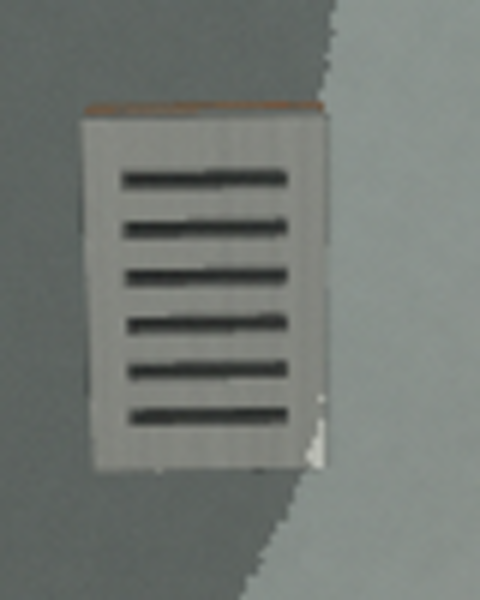

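View pics/w1b.png

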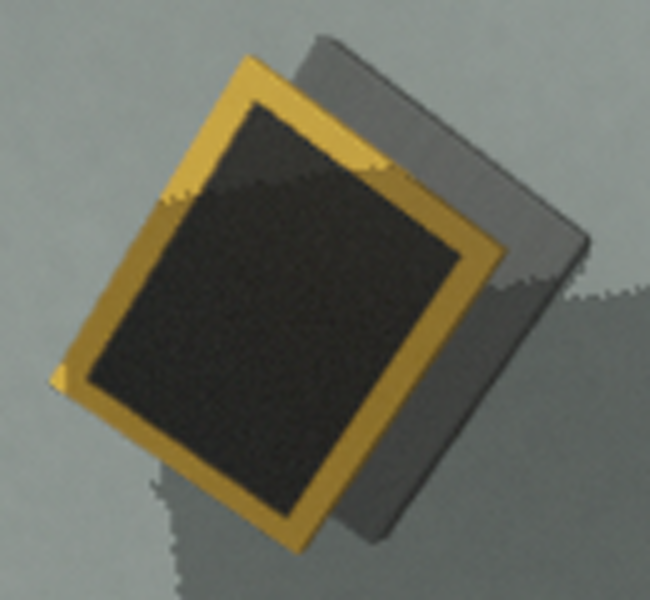

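View pics/w1c.png

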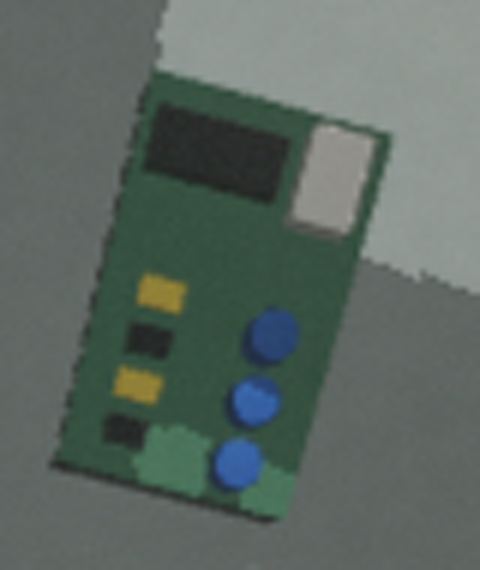

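Run:
```python
from h import *
m=wm('w1')
def f(n,P,x0,y0,k,a,b,z,g):
    q=un(P,x0,y0,k);w=[px2w(m,*p,z)[:2] for p in q]
    print(n,'sides',[round(float(np.linalg.norm(w[i]-w[(i+1)%4])),1) for i in range(4)],'mean',np.mean(w,0))
    x,r=fit([(m,rect(a,b,z),q)],g);print(x,'yaw %.4f'%x[2],r)
f('psu',[(82,117),(96,468),(326,467),(328,115)],220,120,6,90,60,36,[571,326,.33])
f('plat',[(249,56),(50,383),(301,553),(505,250)],55,75,5,110,80,55,[592,123,-.33])
f('amp',[(155,73),(57,462),(278,516),(390,135)],260,15,6,84,56,26,[425,330,.1])
```

```text
psu sides [89.0, 59.1, 89.2, 59.3] mean [569.13 328.08]
[569.2  328.09   0.34] yaw 0.3435 [-0.15 -0.13 -0.4   0.52  0.19  0.14  0.34 -0.42]
plat sides [109.7, 79.9, 108.9, 79.0] mean [588.43 124.25]
[588.5  124.27  -0.35] yaw -0.3452 [-0.25 -0.49  0.05  0.02 -0.16  0.52  0.37  0.07]
amp sides [83.5, 54.1, 83.3, 54.3] mean [414.35 335.92]
[414.41 335.97   0.09] yaw 0.0888 [-0.67 -0.7  -0.41 -0.14  0.72  0.77  0.4   0.19]
```

```bash
python3 -c "
from h import *
go(569.2,328.1,5,1.914)"
```

```text
t 1.45 pos [570.6  326.27 249.89] ya 1.901 delta [0.0005, 0.0023, 0.2449] rot [-0.0006, -0.001, -0.0132] gap 93.9 F [-0.24  0.43 -0.2 ]
```

```bash
python3 -m pendant '[{"claw":0.094,"delta_pos":[0.0005,0.0023,0.06],"rotation":[0,0,-0.013]},{"claw":0.094,"delta_pos":[0.0005,0.0023,0.12],"rotation":[0,0,-0.013]},{"claw":0.094,"delta_pos":[0.0005,0.0023,0.18],"rotation":[0,0,-0.013]},{"claw":0.094,"delta_pos":[0.0005,0.0023,0.22],"rotation":[0,0,-0.013]},{"claw":0.094,"delta_pos":[0.0005,0.0023,0.24],"rotation":[0,0,-0.013]},{"claw":0.094,"delta_pos":[0.0005,0.0023,0.245],"rotation":[0,0,-0.013]},{"claw":0.094,"delta_pos":[0.0005,0.0023,0.245],"rotation":[0,0,-0.013]},{"claw":0.07,"delta_pos":[0.0005,0.0023,0.245],"rotation":[0,0,-0.013]},{"claw":0.055,"delta_pos":[0.0005,0.0023,0.245],"rotation":[0,0,-0.013]},{"claw":0.05,"delta_pos":[0.0005,0.0023,0.245],"rotation":[0,0,-0.013]}]' 25
python3 -m pendant '[{"claw":0.05,"delta_pos":[0,0,0],"rotation":[0,0,0]},{"claw":0.05,"delta_pos":[0,0,0],"rotation":[0,0,0]}]' 25
```

```text
clock: 2.7
eef_pos: [569.3, 328.1, 5.4]
eef_rot: [-3.141, -0.0, -2.799]
wrist_force: [-0.5, -0.5, 0.1]
finger_gap: 67.4
clock: 2.95
eef_pos: [569.4, 328.1, 5.4]
eef_rot: [-3.141, -0.0, -2.799]
wrist_force: [0.3, -0.8, 0.3]
finger_gap: 60.0
```

```bash
python3 -m pendant '[{"claw":0.05,"delta_pos":[0,0,-0.02],"rotation":[0,0,0]},{"claw":0.05,"delta_pos":[0,0,-0.06],"rotation":[0,0,0]},{"claw":0.05,"delta_pos":[0,0,-0.1],"rotation":[0,0,0]},{"claw":0.05,"delta_pos":[0,0,-0.125],"rotation":[0,0,0]},{"claw":0.05,"delta_pos":[0,0,-0.125],"rotation":[0,0,0]}]' 25
python3 -c "
from h import *
go(588.5,124.3,130,1.2256)"
```

```text
clock: 3.58
eef_pos: [570.1, 328.6, 133.2]
eef_rot: [3.142, 0.004, -2.799]
wrist_force: [-0.2, 0.7, -4.8]
finger_gap: 60.0
t 3.58 pos [570.1  328.56 133.21] ya 1.914 delta [0.0514, -0.1986, 0.003] rot [0.0013, 0.0035, 0.6881] gap 60.0 F [-0.18  0.71 -4.78]
```

```bash
python3 -m pendant '[{"claw":0.05,"delta_pos":[0.01,-0.04,0],"rotation":[0,0,0.12]},{"claw":0.05,"delta_pos":[0.02,-0.08,0],"rotation":[0,0,0.24]},{"claw":0.05,"delta_pos":[0.03,-0.12,0],"rotation":[0,0,0.36]},{"claw":0.05,"delta_pos":[0.041,-0.16,0],"rotation":[0,0,0.5]},{"claw":0.05,"delta_pos":[0.049,-0.19,0.002],"rotation":[0,0.002,0.62]},{"claw":0.05,"delta_pos":[0.0514,-0.1986,0.003],"rotation":[0,0.0035,0.688]},{"claw":0.05,"delta_pos":[0.0514,-0.1986,0.003],"rotation":[0.001,0.0035,0.688]},{"claw":0.05,"delta_pos":[0.0514,-0.1986,0.003],"rotation":[0.001,0.0035,0.688]}]' 25
python3 -c "
from h import *
wshot('w2')
go(588.5,124.3,130,1.2256)"
```

```text
clock: 4.58
eef_pos: [588.2, 124.7, 129.5]
eef_rot: [-3.142, -0.001, 2.799]
wrist_force: [-0.3, -0.0, -3.7]
finger_gap: 59.9
t 4.62 pos [588.26 124.88 129.66] ya 1.228 delta [-0.0004, -0.0005, -0.0003] rot [0.0, -0.0006, 0.0022] gap 59.8 F [ 0.2   0.08 -3.86]
```

View pics/w2.png

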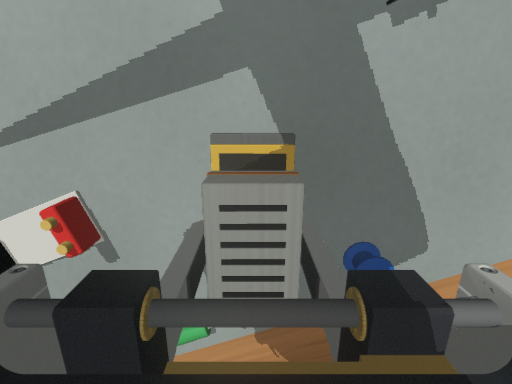

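```bash
python3 -c "
from h import *
crop('pics/w2.png',190,120,320,210,6,'pics/w2a.png')"
```

```text
(no output)
```

View pics/w2a.png

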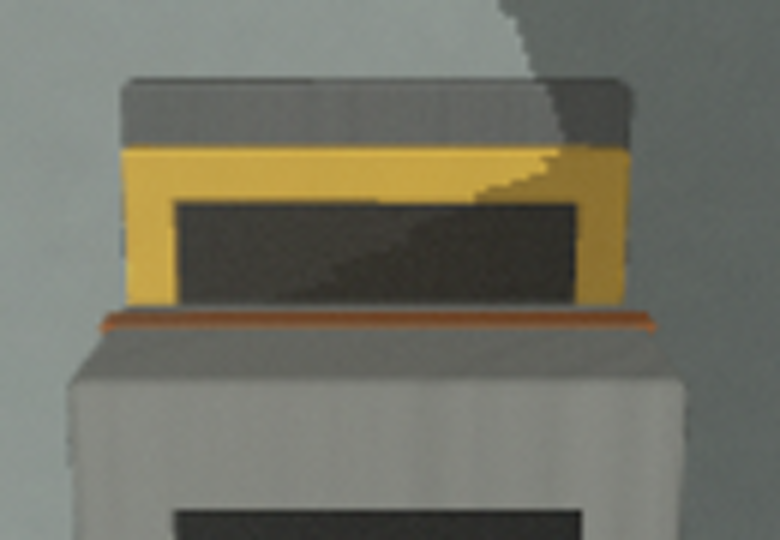

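```bash
python3 -c "
from h import *
m=wm('w2')
a=np.load('pics/w2.npz');M=T({'eef_pos':a['p'],'eef_rot':a['r']})
z0=a['p'][2]
for n,u,v,z in [('pl',122,148,55),('pr',630,148,55),('topl',70,380,z0-5.4+36),('topr',684,380,z0-5.4+36),('bot',376,308,z0-5.4)]:
    p=px2w(m,*un([(u,v)],190,120,6)[0],z); print(n,p,'tool',M[:3,:3].T@(p-a['p']))
"
```

```text
pl [523.49 104.81  55.  ] tool [ 54.16 -40.52  74.55]
pr [550.31 179.75  55.  ] tool [54.1  39.06 74.54]
topl [536.14 111.63 160.1 ] tool [ 44.62 -29.86 -30.56]
topr [555.95 167.   160.1 ] tool [ 44.59  28.95 -30.56]
bot [546.79 138.88 124.1 ] tool [43.73 -0.61  5.44]
```

```bash
python3 -m pendant '[{"claw":0.05,"delta_pos":[-0.0004,-0.0003,0.03],"rotation":[0,0,0.002]},{"claw":0.05,"delta_pos":[-0.0004,-0.0003,0.05],"rotation":[0,0,0.002]},{"claw":0.05,"delta_pos":[-0.0004,-0.0003,0.06],"rotation":[0,0,0.002]},{"claw":0.05,"delta_pos":[-0.0004,-0.0003,0.064],"rotation":[0,0,0.002]},{"claw":0.05,"delta_pos":[-0.0004,-0.0003,0.067],"rotation":[0,0,0.002]},{"claw":0.05,"delta_pos":[-0.0004,-0.0003,0.069],"rotation":[0,0,0.002]},{"claw":0.05,"delta_pos":[-0.0004,-0.0003,0.071],"rotation":[0,0,0.002]},{"claw":0.05,"delta_pos":[-0.0004,-0.0003,0.073],"rotation":[0,0,0.002]},{"claw":0.05,"delta_pos":[-0.0004,-0.0003,0.075],"rotation":[0,0,0.002]},{"claw":0.05,"delta_pos":[-0.0004,-0.0003,0.077],"rotation":[0,0,0.002]}]' 25
python3 -m pendant '[{"claw":0.05,"delta_pos":[0,0,0.002],"rotation":[0,0,0]},{"claw":0.05,"delta_pos":[0,0,0.004],"rotation":[0,0,0]},{"claw":0.05,"delta_pos":[0,0,0.004],"rotation":[0,0,0]},{"claw":0.05,"delta_pos":[0,0,0.004],"rotation":[0,0,0]}]' 25
```

```text
clock: 5.88
eef_pos: [588.7, 124.5, 52.8]
eef_rot: [3.141, 0.0, 2.797]
wrist_force: [0.9, 1.0, 0.8]
finger_gap: 60.0
clock: 6.38
eef_pos: [588.8, 124.5, 48.9]
eef_rot: [3.141, 0.0, 2.797]
wrist_force: [-0.1, -0.5, 0.6]
finger_gap: 59.6
```

```bash
python3 -m pendant '[{"claw":0.062,"delta_pos":[0,0,0],"rotation":[0,0,0]},{"claw":0.066,"delta_pos":[0,0,0],"rotation":[0,0,0]},{"claw":0.08,"delta_pos":[0,0,0],"rotation":[0,0,0]},{"claw":0.094,"delta_pos":[0,0,0],"rotation":[0,0,0]},{"claw":0.094,"delta_pos":[0,0,-0.005],"rotation":[0,0,0]},{"claw":0.094,"delta_pos":[0,0,-0.04],"rotation":[0,0,0]},{"claw":0.094,"delta_pos":[0,0,-0.1],"rotation":[0,0,0]},{"claw":0.094,"delta_pos":[0,0,-0.16],"rotation":[0,0,0]},{"claw":0.094,"delta_pos":[0,0,-0.2],"rotation":[0,0,0]},{"claw":0.094,"delta_pos":[0,0,-0.2],"rotation":[0,0,0]}]' 25
python3 -c "
from h import *
wshot('w3')
crop('pics/w3.png',190,110,320,220,6,'pics/w3a.png')
go(414.4,336,250,1.6596)"
```

```text
clock: 7.62
eef_pos: [589.6, 124.6, 252.6]
eef_rot: [3.138, 0.005, 2.797]
wrist_force: [0.3, -0.5, 0.5]
finger_gap: 94.0
t 7.67 pos [588.91 124.48 249.98] ya 1.226 delta [0.2358, 0.1401, -0.0003] rot [0.001, 0.0023, -0.4338] gap 93.7 F [ 0.13 -0.34 -0.24]
```

View pics/w3.png

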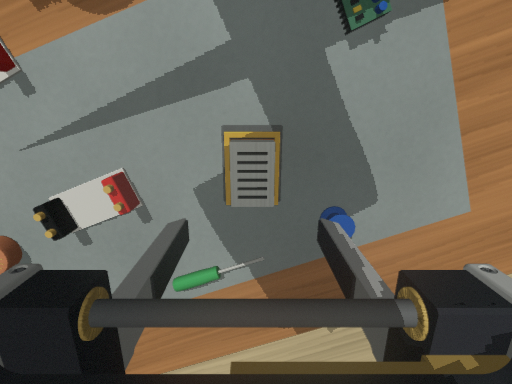

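View pics/w3a.png

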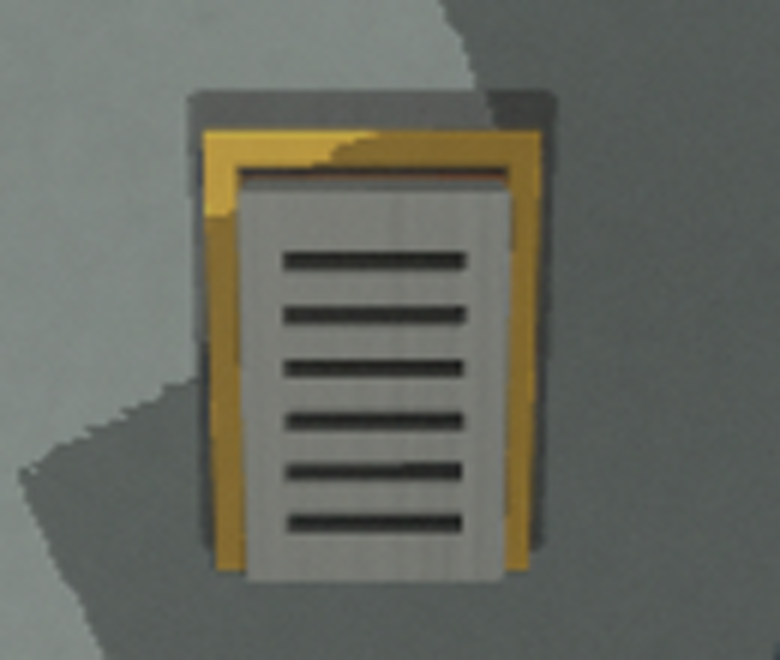

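```bash
python3 -c "
from h import *
m=wm('w3')
a=np.load('pics/w3.npz');M=T({'eef_pos':a['p'],'eef_rot':a['r']});print(a['p'])
for z in (41,43):
  for n,P,h,A,B,g in [('plat',[(203,131),(217,571),(530,571),(542,131)],z,110,80,0),('psu',[(238,190),(247,582),(505,582),(511,190)],z+36,90,60,0)]:
    q=un(P,190,110,6);w=[px2w(m,*p,h)[:2] for p in q]
    print(z,n,[round(float(np.linalg.norm(w[i]-w[(i+1)%4])),1) for i in range(4)])
    print(fit([(m,rect(A,B,h),q)],[588,124,-.34]))
"
```

```text
[589.57 124.61 252.61]
41 plat [111.1, 80.7, 111.2, 80.6]
(array([589.78, 123.39,  -0.35]), array([ 0.24,  0.35,  0.19, -0.36, -0.23, -0.44, -0.2 ,  0.31]))
41 psu [91.0, 60.5, 91.0, 59.6]
(array([589.73, 123.96,  -0.34]), array([-0.13,  0.39,  0.13, -0.33, -0.21, -0.45,  0.2 ,  0.28]))
43 plat [110.5, 80.3, 110.6, 80.2]
(array([589.41, 123.53,  -0.35]), array([ 0.09,  0.19,  0.06, -0.16, -0.11, -0.24, -0.05,  0.14]))
43 psu [90.5, 60.2, 90.5, 59.2]
(array([589.32, 124.11,  -0.34]), array([-0.26,  0.23,  0.02, -0.13, -0.1 , -0.25,  0.33,  0.12]))
```

```bash
python3 -m pendant '[{"claw":0.09,"delta_pos":[0.05,0.03,0],"rotation":[0,0,-0.1]},{"claw":0.085,"delta_pos":[0.1,0.06,0],"rotation":[0,0,-0.2]},{"claw":0.08,"delta_pos":[0.15,0.09,0],"rotation":[0,0,-0.3]},{"claw":0.078,"delta_pos":[0.2,0.119,0.02],"rotation":[0,0,-0.38]},{"claw":0.078,"delta_pos":[0.2358,0.1401,0.04],"rotation":[0.001,0.0023,-0.4338]},{"claw":0.078,"delta_pos":[0.2358,0.1401,0.05],"rotation":[0.001,0.0023,-0.4338]},{"claw":0.078,"delta_pos":[0.2358,0.1401,0.05],"rotation":[0.001,0.0023,-0.4338]},{"claw":0.078,"delta_pos":[0.2358,0.1401,0.05],"rotation":[0.001,0.0023,-0.4338]}]' 25
python3 -c "
from h import *
wshot('w4')
crop('pics/w4.png',200,110,320,230,5,'pics/w4a.png')
"
```

```text
clock: 8.68
eef_pos: [415.3, 335.4, 199.9]
eef_rot: [-3.142, 0.0, -3.054]
wrist_force: [0.3, -0.3, 0.4]
finger_gap: 78.0
```

View pics/w4.png

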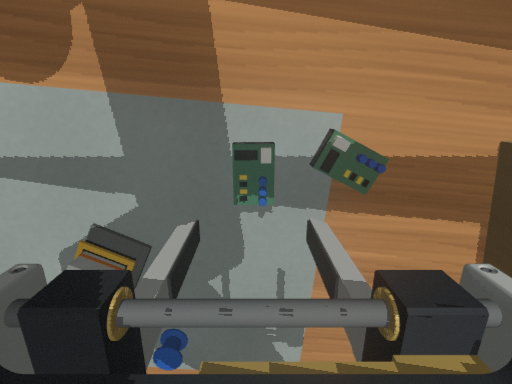

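View pics/w4a.png

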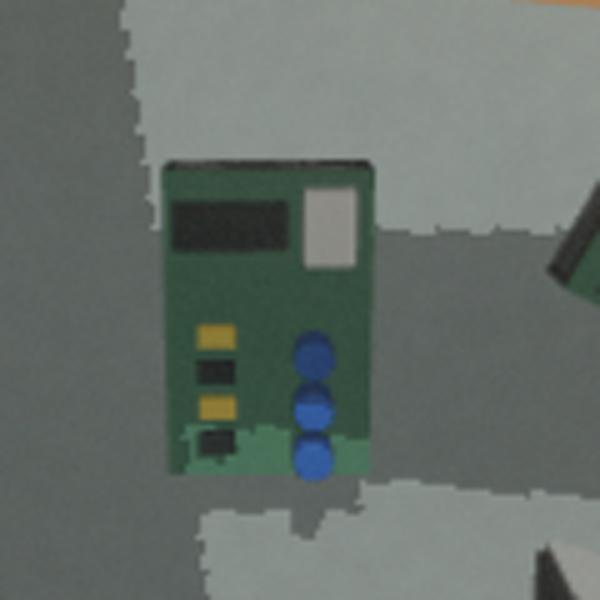

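```bash
python3 -c "
from h import *
m=wm('w4')
q=un([(163,168),(169,475),(371,475),(374,168)],200,110,5);w=[px2w(m,*p,26)[:2] for p in q]
print([round(float(np.linalg.norm(w[i]-w[(i+1)%4])),1) for i in range(4)])
x,r=fit([(m,rect(84,56,26),q)],[414,336,.09]);print(x,'%.4f'%x[2],r)
go(x[0],x[1],4.5,x[2]+np.pi/2)
"
```

```text
[85.0, 56.4, 85.0, 55.1]
[413.96 336.4    0.09] 0.0903 [-0.28  0.42  0.08 -0.31 -0.19 -0.45  0.38  0.25]
t 8.72 pos [415.31 335.47 200.07] ya 1.658 delta [0.0014, 0.001, 0.1956] rot [0.0002, 0.0005, -0.0032] gap 77.8 F [ 0.78 -0.45  0.63]
```

```bash
python3 -m pendant '[{"claw":0.078,"delta_pos":[0.0014,0.001,0.05],"rotation":[0,0,-0.003]},{"claw":0.078,"delta_pos":[0.0014,0.001,0.1],"rotation":[0,0,-0.003]},{"claw":0.078,"delta_pos":[0.0014,0.001,0.145],"rotation":[0,0,-0.003]},{"claw":0.078,"delta_pos":[0.0014,0.001,0.175],"rotation":[0,0,-0.003]},{"claw":0.078,"delta_pos":[0.0014,0.001,0.19],"rotation":[0,0,-0.003]},{"claw":0.078,"delta_pos":[0.0014,0.001,0.1955],"rotation":[0,0,-0.003]},{"claw":0.078,"delta_pos":[0.0014,0.001,0.1955],"rotation":[0,0,-0.003]},{"claw":0.06,"delta_pos":[0.0014,0.001,0.1955],"rotation":[0,0,-0.003]},{"claw":0.048,"delta_pos":[0.0014,0.001,0.1955],"rotation":[0,0,-0.003]},{"claw":0.048,"delta_pos":[0.0014,0.001,0.1955],"rotation":[0,0,-0.003]}]' 25
python3 -m pendant '[{"claw":0.048,"delta_pos":[0,0,0],"rotation":[0,0,0]},{"claw":0.048,"delta_pos":[0,0,0],"rotation":[0,0,0]},{"claw":0.048,"delta_pos":[0,0,-0.01],"rotation":[0,0,0]},{"claw":0.048,"delta_pos":[0,0,-0.05],"rotation":[0,0,0]},{"claw":0.048,"delta_pos":[0,0,-0.1],"rotation":[0,0,0]},{"claw":0.048,"delta_pos":[0,0,-0.15],"rotation":[0,0,0]},{"claw":0.048,"delta_pos":[0,0,-0.16],"rotation":[0,0,0]},{"claw":0.048,"delta_pos":[0,0,-0.16],"rotation":[0,0,0]}]' 25
python3 -c "
from h import *
go(588.8,124.4,165,1.226)
"
```

```text
clock: 9.98
eef_pos: [414.1, 336.5, 5.1]
eef_rot: [3.141, 0.001, -3.051]
wrist_force: [-0.2, -0.8, 4.4]
finger_gap: 56.1
clock: 10.98
eef_pos: [413.7, 336.2, 164.5]
eef_rot: [3.141, 0.001, -3.051]
wrist_force: [-0.2, -0.9, -4.2]
finger_gap: 56.2
t 10.97 pos [413.67 336.22 164.49] ya 1.661 delta [-0.1553, -0.2267, -0.0005] rot [0.0004, 0.0006, 0.435] gap 56.2 F [-0.19 -0.86 -4.19]
```

```bash
python3 -m pendant '[{"claw":0.048,"delta_pos":[-0.025,-0.035,0],"rotation":[0,0,0.07]},{"claw":0.048,"delta_pos":[-0.05,-0.073,0],"rotation":[0,0,0.14]},{"claw":0.048,"delta_pos":[-0.075,-0.11,0],"rotation":[0,0,0.21]},{"claw":0.048,"delta_pos":[-0.1,-0.146,0],"rotation":[0,0,0.28]},{"claw":0.048,"delta_pos":[-0.125,-0.182,0],"rotation":[0,0,0.35]},{"claw":0.048,"delta_pos":[-0.145,-0.212,0],"rotation":[0,0,0.41]},{"claw":0.048,"delta_pos":[-0.1553,-0.2267,0],"rotation":[0,0,0.435]},{"claw":0.048,"delta_pos":[-0.1553,-0.2267,0],"rotation":[0,0,0.435]},{"claw":0.048,"delta_pos":[-0.1553,-0.2267,0],"rotation":[0,0,0.435]}]' 25
python3 -c "
from h import *
wshot('w5')
crop('pics/w5.png',190,120,320,300,4,'pics/w5a.png')
go(588.8,124.4,165,1.226)"
```

```text
clock: 12.1
eef_pos: [588.0, 125.2, 163.8]
eef_rot: [3.141, -0.001, 2.798]
wrist_force: [-0.6, 0.9, -3.4]
finger_gap: 55.9
t 12.15 pos [588.07 125.38 164.1 ] ya 1.228 delta [-0.001, -0.0007, -0.0009] rot [0.0003, -0.0003, 0.0016] gap 55.8 F [-0.33 -0.59 -4.08]
```

View pics/w5a.png

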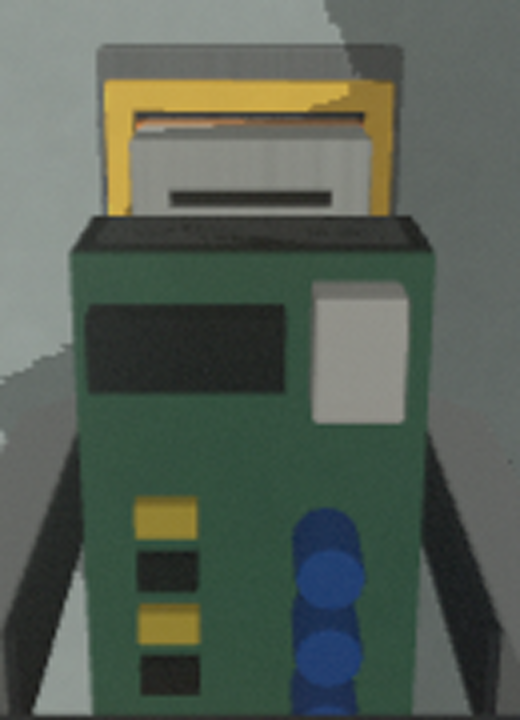

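```bash
python3 -c "
from h import *
m=wm('w5')
a=np.load('pics/w5.npz');M=T({'eef_pos':a['p'],'eef_rot':a['r']});z0=a['p'][2]
for n,u,v,z in [('pl',131,139,79),('pr',372,139,79),('al',70,253,z0+20.9),('ar',436,253,z0+20.9),('bot',95,217,z0-5.1),('bot',415,217,z0-5.1)]:
    p=px2w(m,*un([(u,v)],190,120,4)[0],z); print(n,p,'tool',M[:3,:3].T@(p-a['p']))
"
```

```text
pl [537.29 111.22  79.  ] tool [ 42.99 -30.3   84.83]
pr [557.38 167.3   79.  ] tool [42.95 29.27 84.84]
al [538.94 112.86 184.71] tool [ 42.06 -28.19 -20.87]
ar [557.83 165.58 184.71] tool [ 42.02  27.81 -20.87]
bot [539.33 112.88 158.71] tool [ 41.69 -28.04   5.13]
bot [558.36 166.   158.71] tool [41.65 28.39  5.13]
```

```bash
python3 -m pendant '[{"claw":0.048,"delta_pos":[-0.0015,-0.0006,0.03],"rotation":[0,0,0.002]},{"claw":0.048,"delta_pos":[-0.0015,-0.0006,0.055],"rotation":[0,0,0.002]},{"claw":0.048,"delta_pos":[-0.0015,-0.0006,0.069],"rotation":[0,0,0.002]},{"claw":0.048,"delta_pos":[-0.0015,-0.0006,0.074],"rotation":[0,0,0.002]},{"claw":0.048,"delta_pos":[-0.0015,-0.0006,0.076],"rotation":[0,0,0.002]},{"claw":0.048,"delta_pos":[-0.0015,-0.0006,0.078],"rotation":[0,0,0.002]},{"claw":0.048,"delta_pos":[-0.0015,-0.0006,0.080],"rotation":[0,0,0.002]},{"claw":0.048,"delta_pos":[-0.0015,-0.0006,0.082],"rotation":[0,0,0.002]},{"claw":0.048,"delta_pos":[-0.0015,-0.0006,0.084],"rotation":[0,0,0.002]},{"claw":0.048,"delta_pos":[-0.0015,-0.0006,0.086],"rotation":[0,0,0.002]}]' 25
python3 -m pendant '[{"claw":0.048,"delta_pos":[0,0,0.002],"rotation":[0,0,0]},{"claw":0.048,"delta_pos":[0,0,0.0025],"rotation":[0,0,0]},{"claw":0.048,"delta_pos":[0,0,0.0025],"rotation":[0,0,0]},{"claw":0.048,"delta_pos":[0,0,0.0025],"rotation":[0,0,0]}]' 25
```

```text
clock: 13.4
eef_pos: [589.6, 124.4, 78.3]
eef_rot: [3.141, 0.0, 2.796]
wrist_force: [1.6, 2.1, -1.0]
finger_gap: 55.8
clock: 13.9
eef_pos: [589.6, 124.4, 75.9]
eef_rot: [3.141, 0.0, 2.796]
wrist_force: [0.3, 1.1, 1.0]
finger_gap: 55.7
```

```bash
python3 -m pendant '[{"claw":0.058,"delta_pos":[0,0,0],"rotation":[0,0,0]},{"claw":0.062,"delta_pos":[0,0,0],"rotation":[0,0,0]},{"claw":0.075,"delta_pos":[0,0,0],"rotation":[0,0,0]},{"claw":0.09,"delta_pos":[0,0,0],"rotation":[0,0,0]},{"claw":0.09,"delta_pos":[0,0,-0.01],"rotation":[0,0,0]},{"claw":0.09,"delta_pos":[0,0,-0.05],"rotation":[0,0,0]},{"claw":0.09,"delta_pos":[0,0,-0.11],"rotation":[0,0,0]},{"claw":0.09,"delta_pos":[0,0,-0.17],"rotation":[0,0,0]},{"claw":0.09,"delta_pos":[0,0,-0.19],"rotation":[0,0,0]},{"claw":0.09,"delta_pos":[0,0,-0.19],"rotation":[0,0,0]}]' 25
python3 -c "
from h import *
wshot('w6')
crop('pics/w6.png',190,110,320,220,6,'pics/w6a.png')
go(588,-250,270,1.4)"
```

```text
clock: 15.15
eef_pos: [589.8, 124.3, 267.8]
eef_rot: [3.139, 0.004, 2.796]
wrist_force: [-0.6, -0.2, 0.0]
finger_gap: 89.5
t 15.20 pos [589.35 124.31 265.92] ya 1.226 delta [-0.1254, -0.3527, -0.0043] rot [0.0009, 0.0011, -0.1743] gap 89.8 F [ 0.16  0.51 -0.25]
```

View pics/w6a.png

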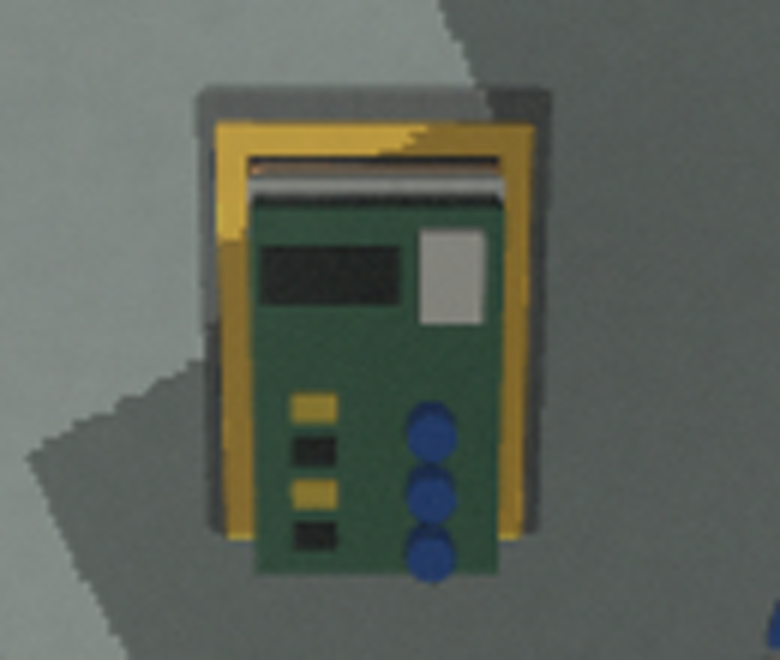

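```bash
python3 -c "
from h import *
m=wm('w6')
for n,P,h,A,B in [('plat',[(216,123),(228,540),(522,540),(536,123)],34,110,80),('amp',[(250,206),(254,574),(499,574),(504,206)],96,84,56)]:
    q=un(P,190,110,6);w=[px2w(m,*p,h)[:2] for p in q]
    print(n,[round(float(np.linalg.norm(w[i]-w[(i+1)%4])),1) for i in range(4)])
    print(fit([(m,rect(A,B,h),q)],[588,124,-.34]))
w=[px2w(m,*p,70)[:2] for p in un([(249,177),(505,177)],190,110,6)];print(w)
c,s=np.cos(-.345),np.sin(-.345)
print(np.mean(w,0)+45*np.array([c,s]))
"
```

```text
plat [110.4, 79.6, 110.5, 80.3]
(array([589.24, 123.83,  -0.35]), array([ 0.08,  0.08, -0.09, -0.18,  0.16, -0.12, -0.14,  0.18]))
amp [84.6, 56.7, 84.6, 55.0]
(array([589.53, 124.  ,  -0.35]), array([-0.4 ,  0.18,  0.27, -0.24, -0.25, -0.22,  0.38,  0.23]))
[array([536.47, 111.76]), array([556.56, 167.46])]
[588.86 124.39]
```

```bash
python3 -m pendant '[{"claw":0.09,"delta_pos":[-0.125,-0.353,-0.02],"rotation":[0,0,-0.174]},{"claw":0.09,"delta_pos":[-0.125,-0.353,-0.02],"rotation":[0,0,-0.174]},{"claw":0.09,"delta_pos":[-0.125,-0.353,-0.02],"rotation":[0,0,-0.174]},{"claw":0.09,"delta_pos":[-0.125,-0.353,-0.02],"rotation":[0,0,-0.174]},{"claw":0.09,"delta_pos":[-0.125,-0.353,-0.02],"rotation":[0,0,-0.174]},{"claw":0.09,"delta_pos":[-0.125,-0.353,-0.02],"rotation":[0,0,-0.174]},{"claw":0.09,"delta_pos":[-0.125,-0.353,-0.02],"rotation":[0,0,-0.174]},{"claw":0.09,"delta_pos":[-0.125,-0.353,-0.02],"rotation":[0,0,-0.174]},{"claw":0.09,"delta_pos":[-0.125,-0.353,-0.02],"rotation":[0,0,-0.174]}]' 25
python3 -c "
from h import *
wshot('w7')
"
```

```text
clock: 16.32
eef_pos: [587.7, -248.8, 285.3]
eef_rot: [3.14, 0.0, 2.972]
wrist_force: [-0.2, 0.2, 0.2]
finger_gap: 89.6
```

View pics/w7.png

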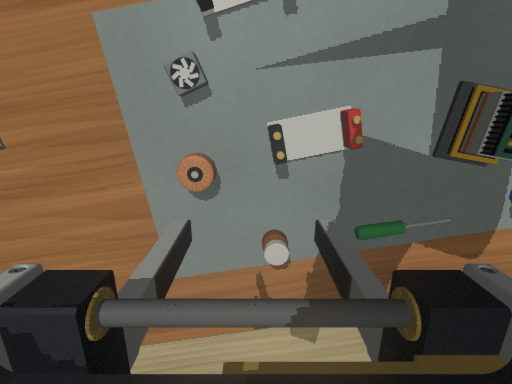

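```bash
python3 -c "
from h import *
crop('pics/w7.png',255,95,375,175,6,'pics/w7a.png')
crop('pics/w7.png',150,40,230,200,4,'pics/w7b.png')
"
```

```text
(no output)
```

View pics/w7a.png

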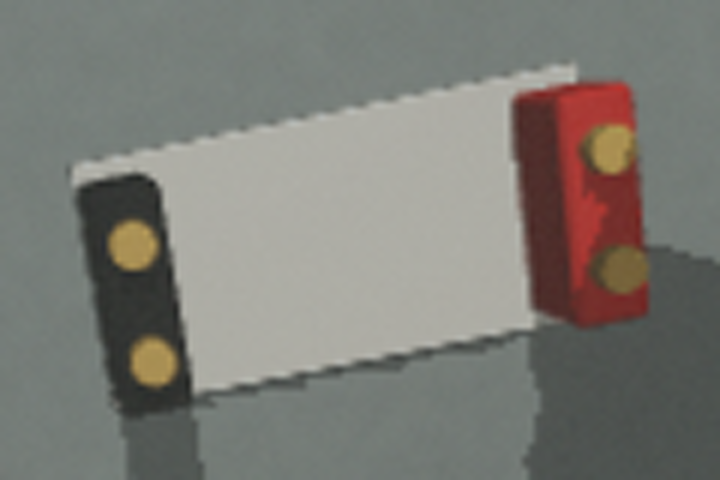

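View pics/w7b.png

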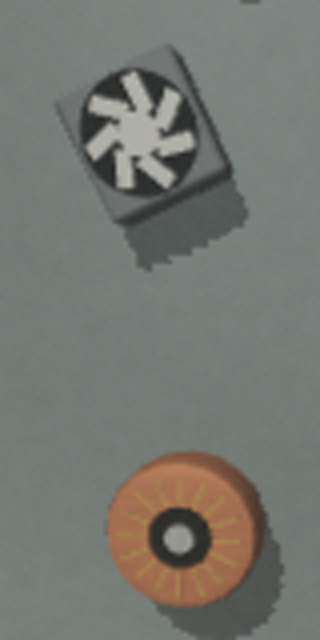

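```bash
python3 -c "
from h import *
m=wm('w7')
L=[(-35,-70,6),(-35,70,6),(-30,-70,46),(-30,-50,46),(30,-50,46),(30,-70,46),(-30,50,46),(-30,70,46),(30,70,46),(30,50,46),(0,-60,56),(0,60,56)]
P=[(73,167),(577,66),(77,186),(157,174),(191,402),(120,414),(556,87),(632,83),(649,315),(582,327),(144,303),(617,209)]
q=un(P,255,95,6)
x,r=fit([(m,L,q)],[565,-145,-.1]);print(x,'%.4f'%x[2]);print(r.reshape(-1,2))
w=[px2w(m,*p,56)[:2] for p in un([(144,303),(617,209)],255,95,6)];print('posts',w,np.linalg.norm(w[1]-w[0]),np.mean(w,0),np.arctan2(w[1][1]-w[0][1],w[1][0]-w[0][0])-np.pi/2)
w=[px2w(m,*p,6)[:2] for p in q[:2]];print('edge',w,np.linalg.norm(w[1]-w[0]),np.arctan2(w[1][1]-w[0][1],w[1][0]-w[0][0])-np.pi/2)
# toroid top centre z34 ; fan top corners
print('tor',px2w(m,*un([(180,538)],150,40,4)[0],34))
q=un([(57,103),(117,220),(229,165),(175,47)],150,40,4)
w=[px2w(m,*p,24)[:2] for p in q];print([round(float(np.linalg.norm(w[i]-w[(i+1)%4])),1) for i in range(4)])
print('fan',*fit([(m,rect(50,50,24),q)],[438,-324,.2]))
"
```

```text
[ 558.93 -144.76    0.02] 0.0213
[[-0.69 -0.87]
 [-0.12 -0.92]
 [ 0.51  0.33]
 [ 0.16 -0.25]
 [ 0.61  0.17]
 [-0.05  0.55]
 [-0.34  1.14]
 [ 0.4  -0.86]
 [ 0.58  0.13]
 [-1.13  0.58]
 [-0.33 -0.12]
 [ 0.33  0.1 ]]
posts [array([ 560.46, -204.28]), array([557.42, -85.25])] 119.07124502176953 [ 558.94 -144.76] 0.02555410972244876
edge [array([ 527.  , -214.59]), array([523.91, -75.42])] 139.20381533824886 0.02224108314135198
tor [ 587.06 -345.55   34.  ]
[45.8, 48.6, 44.6, 49.4]
fan [ 434.06 -325.29    0.25] [-0.63 -1.13  0.19  1.81  1.04  1.59 -0.57 -2.02]
```

```bash
python3 -c "
from h import *
go(587.1,-345.6,200,0.022)
"
```

```text
t 16.38 pos [ 587.75 -248.79  285.5 ] ya 1.401 delta [-0.0156, -0.0956, 0.0854] rot [0.0014, -0.0, 1.3794] gap 90.0 F [-0.07 -0.48 -0.24]
```

```bash
python3 -m pendant '[{"claw":0.09,"delta_pos":[-0.0156,-0.0956,0.0854],"rotation":[0,0,0.17]},{"claw":0.09,"delta_pos":[-0.0156,-0.0956,0.0854],"rotation":[0,0,0.34]},{"claw":0.09,"delta_pos":[-0.0156,-0.0956,0.0854],"rotation":[0,0,0.51]},{"claw":0.09,"delta_pos":[-0.0156,-0.0956,0.0854],"rotation":[0,0,0.68]},{"claw":0.09,"delta_pos":[-0.0156,-0.0956,0.0854],"rotation":[0,0,0.85]},{"claw":0.09,"delta_pos":[-0.0156,-0.0956,0.0854],"rotation":[0,0,1.02]},{"claw":0.09,"delta_pos":[-0.0156,-0.0956,0.0854],"rotation":[0,0,1.19]},{"claw":0.09,"delta_pos":[-0.0156,-0.0956,0.0854],"rotation":[0.001,0,1.33]},{"claw":0.09,"delta_pos":[-0.0156,-0.0956,0.0854],"rotation":[0.001,0,1.379]},{"claw":0.09,"delta_pos":[-0.0156,-0.0956,0.0854],"rotation":[0.001,0,1.379]}]' 25
python3 -c "
from h import *
wshot('w8')
"
```

```text
clock: 17.62
eef_pos: [587.4, -344.7, 200.2]
eef_rot: [3.141, -0.0, 1.595]
wrist_force: [0.3, 0.0, 0.2]
finger_gap: 90.2
```

View pics/w8.png

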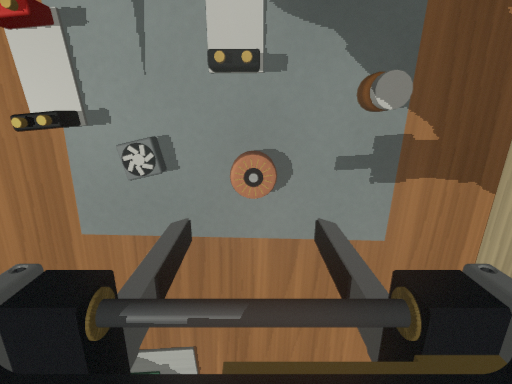

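```bash
python3 -c "
from h import *
crop('pics/w8.png',220,140,290,210,7,'pics/w8a.png')
crop('pics/w8.png',105,125,185,190,7,'pics/w8b.png')
"
```

```text
(no output)
```

View pics/w8a.png

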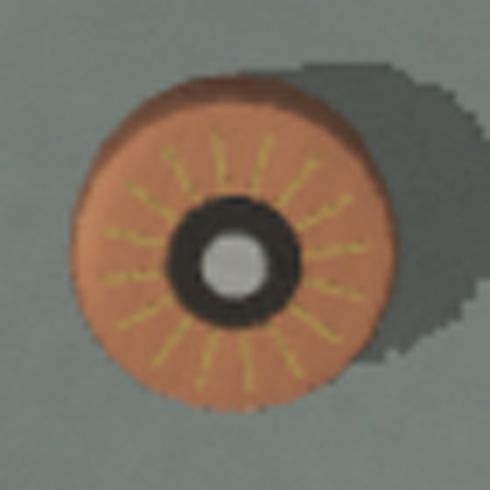

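View pics/w8b.png

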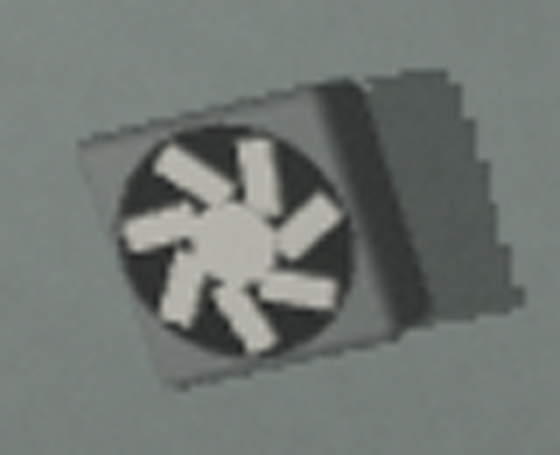

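```bash
python3 -c "
from h import *
m=wm('w8')
t=px2w(m,*un([(234,262)],220,140,7)[0],34.5);print('tor',t)
q=un([(172,388),(395,338),(318,88),(80,146)],105,125,7)
w=[px2w(m,*p,24)[:2] for p in q];print([round(float(np.linalg.norm(w[i]-w[(i+1)%4])),1) for i in range(4)])
print('fan',*fit([(m,rect(50,50,24),q)],[438,-324,.2]))
print('fan disc',px2w(m,*un([(236,240)],105,125,7)[0],24.5))
go(t[0],t[1],2.5,.022)
"
```

```text
tor [ 586.75 -345.37   34.5 ]
[45.6, 48.7, 47.2, 48.3]
fan [ 434.   -327.11    0.25] [-1.19  0.96  1.81  0.18  0.75 -0.6  -1.37 -0.33]
fan disc [ 433.21 -326.48   24.5 ]
t 17.68 pos [ 587.41 -344.81  200.17] ya 0.025 delta [-0.0006, -0.0008, 0.1977] rot [0.0004, -0.0002, 0.0026] gap 89.9 F [0.76 0.51 0.92]
```

Toroid at (586.8, −345.4), consistent with the earlier view; descend and grip.

```bash
python3 -m pendant '[{"claw":0.09,"delta_pos":[-0.0006,-0.0008,0.05],"rotation":[0,0,0.003]},{"claw":0.09,"delta_pos":[-0.0006,-0.0008,0.1],"rotation":[0,0,0.003]},{"claw":0.09,"delta_pos":[-0.0006,-0.0008,0.15],"rotation":[0,0,0.003]},{"claw":0.09,"delta_pos":[-0.0006,-0.0008,0.18],"rotation":[0,0,0.003]},{"claw":0.09,"delta_pos":[-0.0006,-0.0008,0.193],"rotation":[0,0,0.003]},{"claw":0.09,"delta_pos":[-0.0006,-0.0008,0.1975],"rotation":[0,0,0.003]},{"claw":0.09,"delta_pos":[-0.0006,-0.0008,0.1975],"rotation":[0,0,0.003]},{"claw":0.075,"delta_pos":[-0.0006,-0.0008,0.1975],"rotation":[0,0,0.003]},{"claw":0.055,"delta_pos":[-0.0006,-0.0008,0.1975],"rotation":[0,0,0.003]},{"claw":0.055,"delta_pos":[-0.0006,-0.0008,0.1975],"rotation":[0,0,0.003]}]' 35
python3 -m pendant '[{"claw":0.055,"delta_pos":[0,0,0],"rotation":[0,0,0]},{"claw":0.055,"delta_pos":[0,0,0],"rotation":[0,0,0]},{"claw":0.055,"delta_pos":[0,0,-0.01],"rotation":[0,0,0]},{"claw":0.055,"delta_pos":[0,0,-0.05],"rotation":[0,0,0]},{"claw":0.055,"delta_pos":[0,0,-0.1],"rotation":[0,0,0]},{"claw":0.055,"delta_pos":[0,0,-0.14],"rotation":[0,0,0]},{"claw":0.055,"delta_pos":[0,0,-0.14],"rotation":[0,0,0]},{"claw":0.055,"delta_pos":[0,0,-0.14],"rotation":[0,0,0]}]' 35
python3 -c "
from h import *
go(558.9,-144.8,140,0.022)
"
```

```text
clock: 18.92
eef_pos: [587.0, -345.5, 3.1]
eef_rot: [3.14, 0.0, 1.592]
wrist_force: [-0.2, -0.4, -0.0]
finger_gap: 63.2
clock: 19.92
eef_pos: [586.0, -345.0, 140.9]
eef_rot: [-3.14, -0.002, 1.592]
wrist_force: [0.6, 0.9, -5.8]
finger_gap: 63.0
t 19.93 pos [ 586.04 -344.98  140.88] ya 0.022 delta [0.2007, -0.0228, 0.0012] rot [-0.0013, -0.0015, -0.0004] gap 63.0 F [ 0.6   0.86 -5.78]
```

```bash
python3 -m pendant '[{"claw":0.055,"delta_pos":[0.03,-0.003,0],"rotation":[0,0,0]},{"claw":0.055,"delta_pos":[0.07,-0.008,0],"rotation":[0,0,0]},{"claw":0.055,"delta_pos":[0.11,-0.012,0],"rotation":[0,0,0]},{"claw":0.055,"delta_pos":[0.15,-0.017,0],"rotation":[0,0,0]},{"claw":0.055,"delta_pos":[0.185,-0.021,0],"rotation":[0,0,0]},{"claw":0.055,"delta_pos":[0.2007,-0.0228,0],"rotation":[-0.001,-0.001,0]},{"claw":0.055,"delta_pos":[0.2007,-0.0228,0],"rotation":[-0.001,-0.001,0]},{"claw":0.055,"delta_pos":[0.2007,-0.0228,0],"rotation":[-0.001,-0.001,0]}]' 35
python3 -c "
from h import *
wshot('w9')
crop('pics/w9.png',170,90,340,290,3,'pics/w9a.png')
go(558.9,-144.8,140,0.022)
"
```

```text
clock: 20.92
eef_pos: [558.8, -145.7, 140.6]
eef_rot: [-3.141, -0.001, 1.592]
wrist_force: [0.5, -0.0, -5.7]
finger_gap: 63.2
t 20.98 pos [ 558.85 -145.83  140.73] ya 0.021 delta [0.001, 0.0001, 0.0007] rot [-0.0009, -0.0006, -0.0014] gap 63.5 F [-0.78 -0.03 -5.71]
```

View pics/w9a.png

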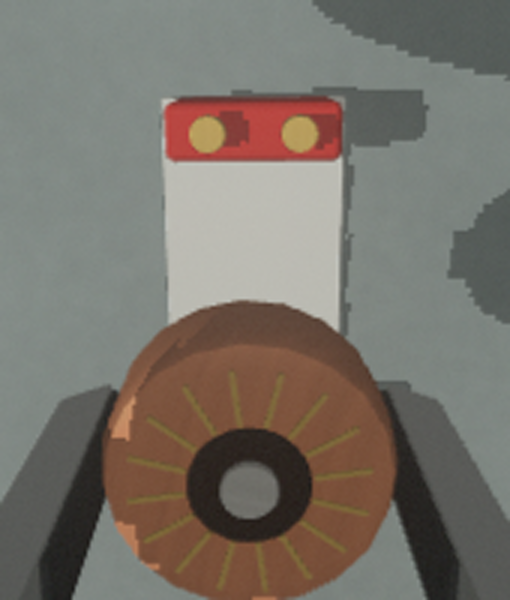

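```bash
python3 -c "
from h import *
m=wm('w9')
a=np.load('pics/w9.npz');M=T({'eef_pos':a['p'],'eef_rot':a['r']});z0=a['p'][2]
for n,u,v,z in [('post',207,135,56),('post',300,134,56),('redin',253,160,46),('tor',249,486,z0+31.5),('redL',166,150,46),('redR',342,150,46),('plL',168,300,6),('plR',341,300,6),('plL2',164,180,6),('plR2',344,180,6)]:
    p=px2w(m,*un([(u,v)],170,90,3)[0],z); print(n,p,'tool',M[:3,:3].T@(p-a['p']))
"
```

```text
post [542.77 -84.87  56.  ] tool [ 61.14 -14.71  84.67]
post [572.75 -83.94  56.  ] tool [61.44 15.29 84.64]
redin [557.84 -93.7   46.  ] tool [51.99  0.19 94.65]
tor [ 557.67 -145.85  172.12] tool [ -0.07  -1.22 -31.5 ]
redL [528.5  -90.96  46.  ] tool [ 55.34 -29.09  94.68]
redR [587.71 -89.76  46.  ] tool [55.31 30.13 94.62]
plL [ 524.73 -155.42    6.  ] tool [ -9.05 -34.17 134.65]
plR [ 595.11 -153.98    6.  ] tool [ -9.08  36.23 134.58]
plL2 [ 523.58 -106.69    6.  ] tool [ 39.7  -34.29 134.68]
plR2 [ 593.71 -105.26    6.  ] tool [ 39.66  35.85 134.61]
```

```bash
python3 -m pendant '[{"claw":0.055,"delta_pos":[0.0014,0.0012,0.03],"rotation":[0,0,0]},{"claw":0.055,"delta_pos":[0.0014,0.0012,0.07],"rotation":[0,0,0]},{"claw":0.055,"delta_pos":[0.0014,0.0012,0.1],"rotation":[-0.001,0,0]},{"claw":0.055,"delta_pos":[0.0014,0.0012,0.118],"rotation":[-0.001,0,0]},{"claw":0.055,"delta_pos":[0.0014,0.0012,0.124],"rotation":[-0.001,0,0]},{"claw":0.055,"delta_pos":[0.0014,0.0012,0.127],"rotation":[-0.001,0,0]},{"claw":0.055,"delta_pos":[0.0014,0.0012,0.129],"rotation":[-0.001,0,0]},{"claw":0.055,"delta_pos":[0.0014,0.0012,0.130],"rotation":[-0.001,0,0]},{"claw":0.055,"delta_pos":[0.0014,0.0012,0.130],"rotation":[-0.001,0,0]}]' 35
python3 -m pendant '[{"claw":0.055,"delta_pos":[0,0,0.0007],"rotation":[0,0,0]},{"claw":0.055,"delta_pos":[0,0,0.0007],"rotation":[0,0,0]}]' 35
```

```text
clock: 22.1
eef_pos: [560.1, -144.4, 11.1]
eef_rot: [3.141, -0.0, 1.592]
wrist_force: [0.4, 0.3, -5.6]
finger_gap: 63.4
clock: 22.35
eef_pos: [560.1, -144.4, 10.4]
eef_rot: [3.141, -0.0, 1.592]
wrist_force: [0.4, -0.2, -5.8]
finger_gap: 63.0
```

```bash
python3 -m pendant '[{"claw":0.055,"delta_pos":[0,0,0.0005],"rotation":[0,0,0]},{"claw":0.055,"delta_pos":[0,0,0.001],"rotation":[0,0,0]},{"claw":0.055,"delta_pos":[0,0,0.001],"rotation":[0,0,0]}]' 35
python3 -m pendant '[{"claw":0.055,"delta_pos":[0,0,0.0004],"rotation":[0,0,0]},{"claw":0.055,"delta_pos":[0,0,0.0004],"rotation":[0,0,0]}]' 35
```

```text
clock: 22.72
eef_pos: [560.1, -144.3, 9.4]
eef_rot: [3.141, -0.0, 1.592]
wrist_force: [0.3, -0.2, -5.6]
finger_gap: 63.0
clock: 22.98
eef_pos: [560.1, -144.3, 9.1]
eef_rot: [3.141, -0.0, 1.591]
wrist_force: [-1.7, -0.6, -2.9]
finger_gap: 62.9
```

Contact has begun (−5.6 → −2.9 N). A bit more, then release.

```bash
python3 -m pendant '[{"claw":0.055,"delta_pos":[0,0,0.0004],"rotation":[0,0,0]},{"claw":0.055,"delta_pos":[0,0,0.0004],"rotation":[0,0,0]},{"claw":0.067,"delta_pos":[0,0,0.0004],"rotation":[0,0,0]},{"claw":0.072,"delta_pos":[0,0,0.0004],"rotation":[0,0,0]},{"claw":0.085,"delta_pos":[0,0,0],"rotation":[0,0,0]},{"claw":0.09,"delta_pos":[0,0,0],"rotation":[0,0,0]}]' 35
python3 -m pendant '[{"claw":0.09,"delta_pos":[0,0,-0.01],"rotation":[0,0,0]},{"claw":0.09,"delta_pos":[0,0,-0.05],"rotation":[0,0,0]},{"claw":0.09,"delta_pos":[0,0,-0.11],"rotation":[0,0,0]},{"claw":0.09,"delta_pos":[0,0,-0.17],"rotation":[0,0,0]},{"claw":0.09,"delta_pos":[0,0,-0.21],"rotation":[0,0,0]},{"claw":0.09,"delta_pos":[0,0,-0.21],"rotation":[0,0,0]},{"claw":0.09,"delta_pos":[0,0,-0.21],"rotation":[0,0,0]}]' 35
python3 -c "
from h import *
wshot('w10')
crop('pics/w10.png',180,90,330,230,5,'pics/w10a.png')
"
```

```text
clock: 23.72
eef_pos: [560.2, -144.4, 9.1]
eef_rot: [3.141, -0.0, 1.592]
wrist_force: [0.8, 0.3, -0.4]
finger_gap: 87.9
clock: 24.6
eef_pos: [559.6, -144.3, 218.5]
eef_rot: [-3.142, -0.001, 1.592]
wrist_force: [-0.1, -0.7, -0.4]
finger_gap: 89.9
```

View pics/w10a.png

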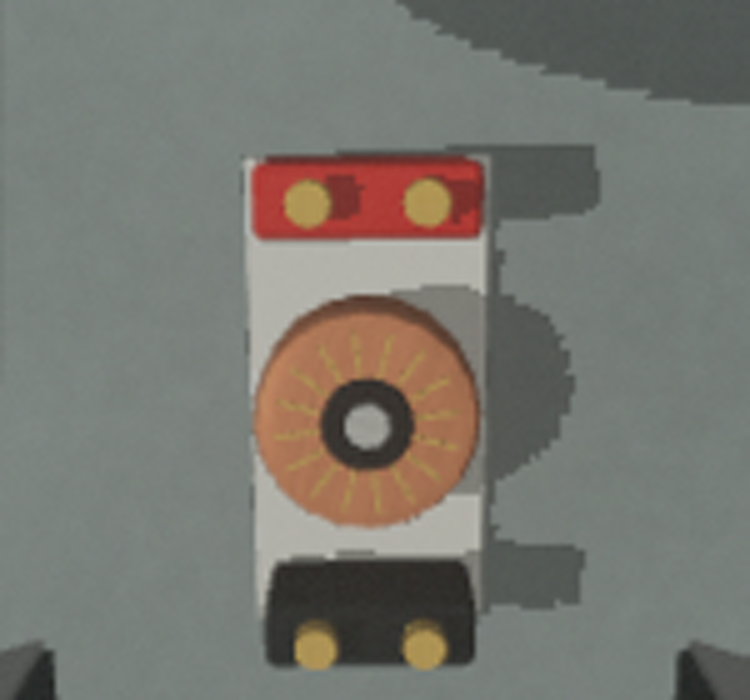

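View pics/w10.png

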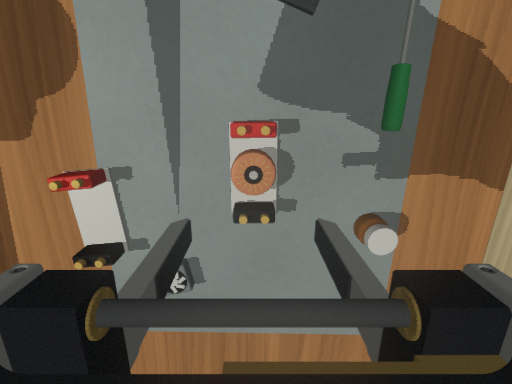

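```bash
python3 -c "
from h import *
m=wm('w10')
f=lambda u,v,z:px2w(m,*un([(u,v)],180,90,5)[0],z)[:2]
po=[f(307,204,56),f(427,203,56),f(315,648,56),f(425,648,56)]
print(po,'c',np.mean(po,0), np.linalg.norm((po[0]+po[1]-po[2]-po[3])/2))
d=(po[0]+po[1]-po[2]-po[3]);print('yaw',np.arctan2(d[1],d[0])-np.pi/2)
print('tor',f(367,426,40.5),f(367,425,40))
print('plate edges',f(249,300,6),f(489,300,6),f(257,540,6),f(484,540,6))
print('red top',f(252,200,46),f(484,200,46))
"
```

```text
[array([542.69, -84.77]), array([572.61, -83.93]), array([ 545.8 , -204.07]), array([ 576.02, -203.46])] c [ 559.28 -144.06] 119.45711070613858
yaw 0.02724652865883037
tor [ 558.91 -144.88] [ 558.9  -144.72]
plate edges [ 523.93 -115.98] [ 593.93 -114.58] [ 526.05 -189.57] [ 595.79 -188.18]
red top [528.17 -84.75] [587.67 -83.56]
```

```bash
python3 -c "
from h import *
go(433.8,-326.5,150,0.25+np.pi/2);print(manip.read_state()['joints'])
"
```

```text
t 24.65 pos [ 559.52 -144.28  217.93] ya 0.021 delta [-0.1796, -0.1294, 0.0679] rot [-0.0015, -0.0001, 1.3415] gap 90.2 F [ 0.8   0.58 -0.07]
[-0.32  0.35  1.42  0.    1.37 -0.34]
```

```bash
python3 -m pendant '[{"claw":0.08,"delta_pos":[-0.18,-0.1294,0.0679],"rotation":[0,0,0.17]},{"claw":0.08,"delta_pos":[-0.18,-0.1294,0.0679],"rotation":[0,0,0.34]},{"claw":0.08,"delta_pos":[-0.18,-0.1294,0.0679],"rotation":[0,0,0.51]},{"claw":0.08,"delta_pos":[-0.18,-0.1294,0.0679],"rotation":[0,0,0.68]},{"claw":0.08,"delta_pos":[-0.18,-0.1294,0.0679],"rotation":[0,0,0.85]},{"claw":0.08,"delta_pos":[-0.18,-0.1294,0.0679],"rotation":[0,0,1.02]},{"claw":0.08,"delta_pos":[-0.18,-0.1294,0.0679],"rotation":[0,0,1.19]},{"claw":0.08,"delta_pos":[-0.18,-0.1294,0.0679],"rotation":[-0.001,0,1.32]},{"claw":0.08,"delta_pos":[-0.18,-0.1294,0.0679],"rotation":[-0.001,0,1.3415]},{"claw":0.08,"delta_pos":[-0.18,-0.1294,0.0679],"rotation":[-0.001,0,1.3415]}]' 15
python3 -c "
from h import *
wshot('w11')
crop('pics/w11.png',190,110,320,230,5,'pics/w11a.png')
go(433.8,-326.5,2.5,0.25+np.pi/2)
"
```

```text
clock: 25.9
eef_pos: [433.6, -326.7, 149.4]
eef_rot: [-3.14, 0.001, 0.252]
wrist_force: [-0.0, 0.3, -0.2]
finger_gap: 80.1
t 25.95 pos [ 433.67 -326.72  149.56] ya -1.318 delta [0.0003, -0.0, 0.1471] rot [-0.0011, 0.0006, 0.0023] gap 79.9 F [ 0.68 -0.61 -0.02]
```

View pics/w11a.png

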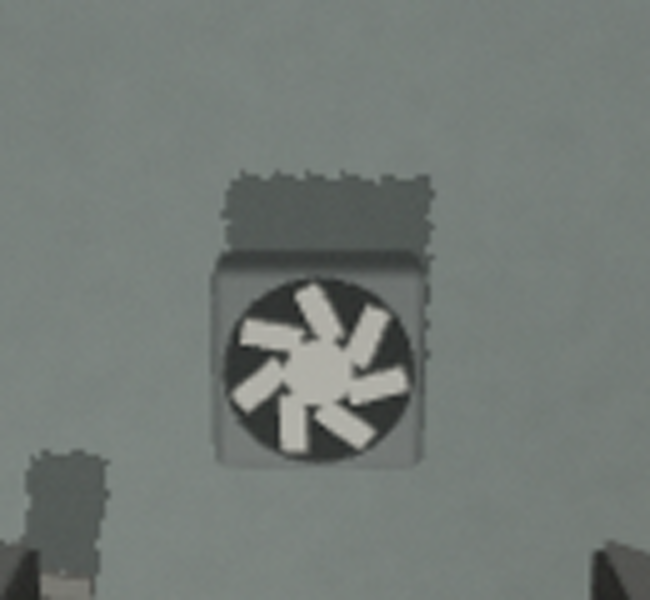

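```bash
python3 -c "
from h import *
m=wm('w11')
a=np.load('pics/w11.npz');M=T({'eef_pos':a['p'],'eef_rot':a['r']})
f=lambda u,v,z:px2w(m,*un([(u,v)],190,110,5)[0],z)
g=lambda p:(p,M[:3,:3].T@(p-a['p']))
print(g(f(40,575,6)),g(f(95,575,6)));
for u,v in [(212,272),(425,272),(421,466),(217,466),(319,370)]: print(g(f(u,v,24)))
"
```

```text
(array([ 357.  , -271.55,    6.  ]), array([-60.31, -72.34, 143.55])) (array([ 360.58, -285.46,    6.  ]), array([-60.32, -57.98, 143.53]))
(array([ 450.04, -297.3 ,   24.  ]), array([ 23.34, -24.2 , 125.42]))
(array([ 462.26, -344.83,   24.  ]), array([ 23.31,  24.87, 125.36]))
(array([ 416.5 , -356.74,   24.  ]), array([-23.98,  24.98, 125.39]))
(array([ 404.27, -309.23,   24.  ]), array([-23.96, -24.08, 125.46]))
(array([ 433.54, -327.01,   24.  ]), array([ -0.06,   0.45, 125.41]))
```

View pics/w11.png

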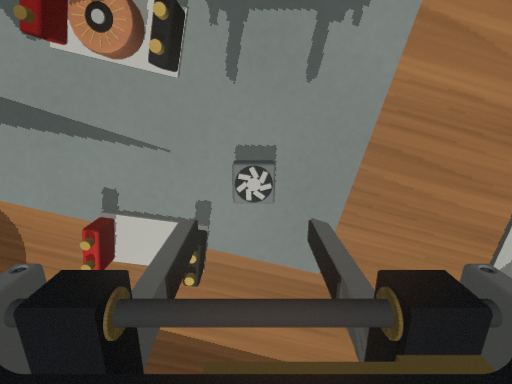

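```bash
python3 -m pendant '[{"claw":0.08,"delta_pos":[0,0.0004,0.05],"rotation":[0,0,0.002]},{"claw":0.08,"delta_pos":[0,0.0004,0.1],"rotation":[0,0,0.002]},{"claw":0.08,"delta_pos":[0,0.0004,0.132],"rotation":[0,0,0.002]},{"claw":0.08,"delta_pos":[0,0.0004,0.144],"rotation":[0,0,0.002]},{"claw":0.08,"delta_pos":[0,0.0004,0.147],"rotation":[0,0,0.002]},{"claw":0.08,"delta_pos":[0,0.0004,0.147],"rotation":[0,0,0.002]},{"claw":0.06,"delta_pos":[0,0.0004,0.147],"rotation":[0,0,0.002]},{"claw":0.045,"delta_pos":[0,0.0004,0.147],"rotation":[0,0,0.002]},{"claw":0.042,"delta_pos":[0,0.0004,0.147],"rotation":[0,0,0.002]},{"claw":0.042,"delta_pos":[0,0.0004,0.147],"rotation":[0,0,0.002]}]' 15
python3 -m pendant '[{"claw":0.042,"delta_pos":[0,0,0],"rotation":[0,0,0]},{"claw":0.042,"delta_pos":[0,0,0],"rotation":[0,0,0]},{"claw":0.042,"delta_pos":[0,0,-0.01],"rotation":[0,0,0]},{"claw":0.042,"delta_pos":[0,0,-0.05],"rotation":[0,0,0]},{"claw":0.042,"delta_pos":[0,0,-0.1],"rotation":[0,0,0]},{"claw":0.042,"delta_pos":[0,0,-0.13],"rotation":[0,0,0]},{"claw":0.042,"delta_pos":[0,0,-0.13],"rotation":[0,0,0]},{"claw":0.042,"delta_pos":[0,0,-0.13],"rotation":[0,0,0]}]' 15
python3 -c "
from h import *
go(477.8,-86.3,130,0.025+np.pi/2)
"
```

```text
clock: 27.2
eef_pos: [433.7, -327.1, 2.8]
eef_rot: [-3.141, 0.0, 0.25]
wrist_force: [-1.1, -0.6, 2.8]
finger_gap: 50.0
clock: 28.2
eef_pos: [433.3, -326.8, 131.6]
eef_rot: [-3.139, 0.001, 0.25]
wrist_force: [-0.2, -0.5, -2.1]
finger_gap: 49.8
t 28.20 pos [ 433.34 -326.76  131.61] ya -1.320 delta [0.1027, -0.2219, 0.0019] rot [-0.002, 0.0017, 0.2254] gap 49.8 F [-0.24 -0.5  -2.08]
```

```bash
python3 -m pendant '[{"claw":0.042,"delta_pos":[0.018,-0.04,0],"rotation":[0,0,0.04]},{"claw":0.042,"delta_pos":[0.037,-0.08,0],"rotation":[0,0,0.08]},{"claw":0.042,"delta_pos":[0.055,-0.12,0],"rotation":[0,0,0.12]},{"claw":0.042,"delta_pos":[0.074,-0.16,0],"rotation":[0,0,0.16]},{"claw":0.042,"delta_pos":[0.093,-0.2,0],"rotation":[0,0,0.2]},{"claw":0.042,"delta_pos":[0.1027,-0.2219,0],"rotation":[-0.002,0.001,0.2254]},{"claw":0.042,"delta_pos":[0.1027,-0.2219,0],"rotation":[-0.002,0.001,0.2254]},{"claw":0.042,"delta_pos":[0.1027,-0.2219,0],"rotation":[-0.002,0.001,0.2254]}]' 15
python3 -c "
from h import *
wshot('w12')
go(477.8,-86.3,3.5,0.025+np.pi/2)
"
```

```text
clock: 29.2
eef_pos: [477.4, -86.9, 131.1]
eef_rot: [-3.141, 0.002, 0.025]
wrist_force: [0.1, 0.4, -1.7]
finger_gap: 49.7
t 29.25 pos [477.53 -87.11 131.34] ya -1.546 delta [0.0005, -0.0008, 0.1278] rot [-0.0001, 0.0017, -0.0004] gap 49.7 F [-1.05 -0.11 -0.89]
```

View pics/w12.png

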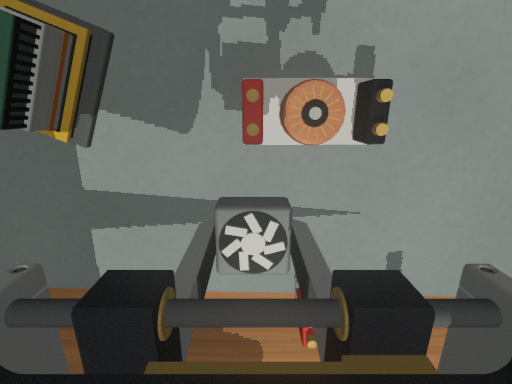

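```bash
python3 -c "
from h import *
m=wm('w12')
a=np.load('pics/w12.npz');M=T({'eef_pos':a['p'],'eef_rot':a['r']});z0=a['p'][2]
g=lambda u,v,z:print(M[:3,:3].T@(px2w(m,u,v,z)-a['p']))
g(252,96,56);g(252,130,56);g(280,145,6);g(340,145,6);g(216,208,z0-2.8+24);g(291,208,z0-2.8+24)
"
```

```text
[94.75 -0.7  74.91]
[64.96 -0.75 74.98]
[ 45.04  30.69 125.01]
[ 44.99  98.35 125.  ]
[ 23.58 -23.21 -21.24]
[ 23.54  23.87 -21.26]
```

```bash
python3 -m pendant '[{"claw":0.042,"delta_pos":[0.0003,-0.0008,0.04],"rotation":[0,0.0015,0]},{"claw":0.042,"delta_pos":[0.0003,-0.0008,0.08],"rotation":[0,0.0015,0]},{"claw":0.042,"delta_pos":[0.0003,-0.0008,0.11],"rotation":[0,0.0015,0]},{"claw":0.042,"delta_pos":[0.0003,-0.0008,0.122],"rotation":[0,0.0015,0]},{"claw":0.042,"delta_pos":[0.0003,-0.0008,0.126],"rotation":[0,0.0015,0]},{"claw":0.042,"delta_pos":[0.0003,-0.0008,0.1275],"rotation":[0,0.0015,0]},{"claw":0.042,"delta_pos":[0.0003,-0.0008,0.1282],"rotation":[0,0.0015,0]},{"claw":0.042,"delta_pos":[0.0003,-0.0008,0.1282],"rotation":[0,0.0015,0]}]' 15
python3 -m pendant '[{"claw":0.042,"delta_pos":[0,0,0.0003],"rotation":[0,0,0]},{"claw":0.042,"delta_pos":[0,0,0.0003],"rotation":[0,0,0]}]' 15
```

```text
clock: 30.25
eef_pos: [477.8, -86.3, 3.6]
eef_rot: [3.141, -0.001, 0.025]
wrist_force: [-0.5, -0.4, -1.3]
finger_gap: 49.9
clock: 30.5
eef_pos: [477.9, -86.3, 3.5]
eef_rot: [3.141, -0.001, 0.025]
wrist_force: [-0.4, -0.3, -1.2]
finger_gap: 50.1
```

```bash
python3 -m pendant '[{"claw":0.042,"delta_pos":[0,0,0.0006],"rotation":[0,0,0]},{"claw":0.042,"delta_pos":[0,0,0.0006],"rotation":[0,0,0]},{"claw":0.052,"delta_pos":[0,0,0.0006],"rotation":[0,0,0]},{"claw":0.056,"delta_pos":[0,0,0.0006],"rotation":[0,0,0]},{"claw":0.075,"delta_pos":[0,0,0],"rotation":[0,0,0]},{"claw":0.075,"delta_pos":[0,0,0],"rotation":[0,0,0]}]' 15
python3 -m pendant '[{"claw":0.075,"delta_pos":[0,0,-0.01],"rotation":[0,0,0]},{"claw":0.075,"delta_pos":[0,0,-0.05],"rotation":[0,0,0]},{"claw":0.075,"delta_pos":[0,0,-0.11],"rotation":[0,0,0]},{"claw":0.075,"delta_pos":[0,0,-0.17],"rotation":[0,0,0]},{"claw":0.075,"delta_pos":[0,0,-0.23],"rotation":[0,0,0]},{"claw":0.075,"delta_pos":[0,0,-0.25],"rotation":[0,0,0]},{"claw":0.075,"delta_pos":[0,0,-0.25],"rotation":[0,0,0]}]' 15
python3 -c "
from h import *
wshot('w13')
cv2.imwrite('pics/scene13.png',manip.camera('scene')[:,:,::-1])
crop('pics/w13.png',180,60,360,230,4,'pics/w13a.png')
"
```

```text
clock: 31.25
eef_pos: [478.0, -86.4, 3.5]
eef_rot: [3.141, -0.001, 0.025]
wrist_force: [0.2, 0.6, 0.2]
finger_gap: 72.3
clock: 32.12
eef_pos: [478.0, -86.3, 255.2]
eef_rot: [3.14, -0.004, 0.025]
wrist_force: [-0.9, -0.3, -0.1]
finger_gap: 75.0
```

View pics/w13a.png

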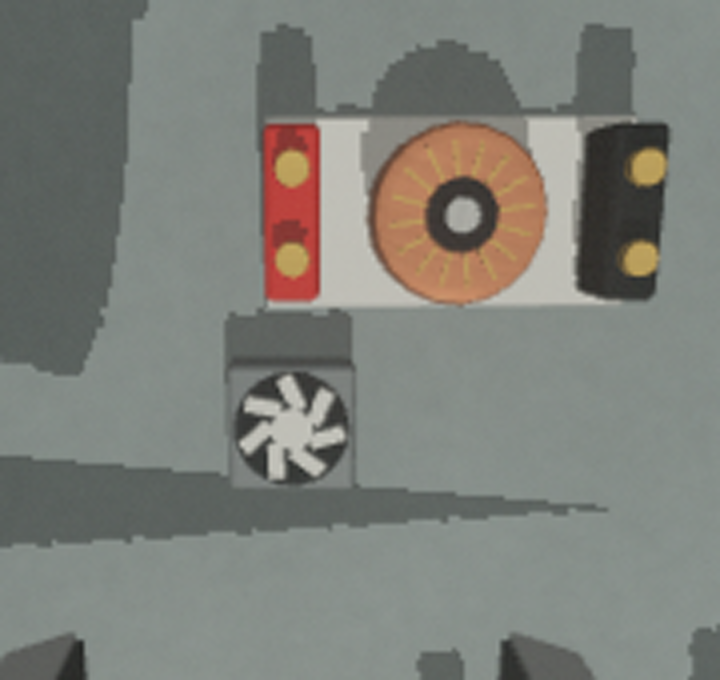

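View pics/scene13.png

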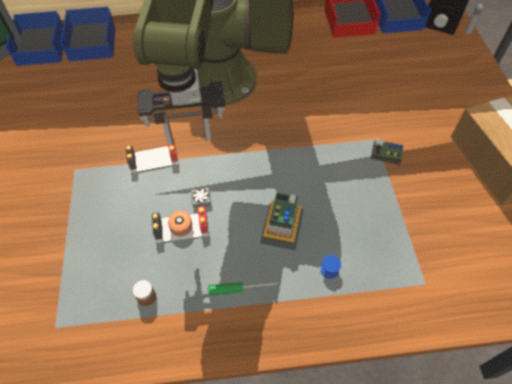

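```bash
python3 -c "
from h import *
m=wm('w13')
f=lambda u,v,z:px2w(m,*un([(u,v)],180,60,4)[0],z)[:2]
print('posts',f(291,168,56),f(291,260,56),f(649,167,56),f(640,259,56))
print('plate edge',f(291,307,6),f(600,305,6))
print('fan',f(291,430,24),'front',f(291,368,24),'back',f(291,488,24))
print('tor',f(462,214,40))
"
```

```text
posts [572.62 -83.77] [542.61 -84.48] [ 575.83 -203.89] [ 545.82 -204.32]
plate edge [522.44 -84.98] [ 526.11 -206.48]
fan [476.89 -86.05] front [501.01 -85.48] back [453.6 -86.6]
tor [ 559.18 -144.62]
```

```bash
python3 -c "
from h import *
print(manip.read_state()['wrist_force']);print(manip.sign_off())"
```

```text
[-0.17 -1.28 -0.55]
the job is handed in; nothing more can be done
None
```

The job is done and handed in at about 32 s; sign-off gives no verdict.

- **Choices:** I used the jig nearer the centre of the bench, since it starts farthest to the robot's left. I took the amplifier module that started farthest to the robot's right, and left its look-alike alone.
- **Box and module:** the power-supply box sits on the yellow platform and the module on the box, board up. The wrist camera showed all three centres within about 0.7 mm, with the long sides aligned.
- **Transformer:** it lies flat on the base plate, within about 0.5–0.8 mm of midway between the red and black towers.
- **Fan:** it lies flat in front of the red tower, lined up with it to about 0.2 mm. The gap to the base plate measured about 20.5–21.5 mm.
- **Setting down:** I lowered the box, the module and the transformer slowly until the bench or platform carried their weight, then opened the gripper.
- **Bystanders:** the spool, jar and screwdriver look unmoved in the last overview picture. I did not re-measure them.

All measurements rest on a camera calibration good to about 2 mm. No check failed. Before placing, camera views of the same parts differed by up to about 2 mm. The transformer looked about 1 mm off-centre in the grip, and I corrected for that before setting it down.

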